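Tap a paint-stuck strainer screen loose and put it to soak

TASK

The screen frame of the small paint strainer is stuck in its slot with dried paint: with the rubber mallet, tap lightly on the lugs behind its two ears, left and right in turn (one side alone only wedges it), until there is 40 mm of room behind the front bar, and touch the frame with nothing but the mallet until then. Set the mallet back on the bench, draw the frame straight out by the middle of its bar, lay it flat on the bench and let go. Take it again across its body, where the pan leaves room for fingers, and lay it flat in the soaking pan, without dropping it or disturbing the cup and the bottle.

Things in the scene. Friction and masses are not known exactly. Their poses are not given: they have to be found in the camera images.
- strainer: Small blue paint strainer with a flared pouring mouth, fixed to the bench: 60 mm deep, 86 wide, 71 high. Origin on the bench under its slot. The slot, 58 mm wide with its floor 22 mm above the bench, runs along x and opens in the front face at x = -26 mm (towards the robot); z up. A brass stub sticks out 26 mm at the back, 14 mm up. A leaf spring presses on the frame: it starts at about 10 N.
- screen_mid (a point): Centre of the body of the loose steel screen frame (260 g), 8 mm above its underside. Body 52 mm wide (y), 62 long (x), 16 thick, mesh inside; +x end in the slot, front bar at the -x end, z up. Starts level on the slot floor with 22 to 27 mm of room behind its bar; that room is 5 mm minus this point's x in the strainer's axes. Free of the slot at 62 mm of room; may drop from 52.
- bar_mid (a point): Centre of the frame's front bar: 14 mm thick (x), 180 long (y), 22 high, its underside level with the body's. It lies 38 mm in -x of the body's centre; the balance point is about half-way between the two.
- ear_left (a point): Centre of the back face of the striking lug behind the bar's left ear (frame +y, 82 mm from the middle): 16 mm wide, 18 high, 11 mm above the frame's underside. Tap it from behind, towards -x; the strainer's side is 31 mm inward of the lug. Pushed at one ear, the frame swings until it wedges askew (about 0.2 rad) and then only creeps; tap the other ear. Each gains 2 to 10 mm.
- ear_right (a point): The same on the right ear (frame -y, 82 mm from the middle).
- mallet_grip (a point): Grip point in the handle of the stubby rubber mallet (340 g), which stands on its head, handle up: 120 mm above its underside, 30 mm below the handle's top. The handle is 26 mm (mallet x) by 20 mm (mallet y) thick, from 50 to 150 mm above the underside. A blow on the head twists it in the fingers: grip firmly. z points up along the handle.
- mallet_head (a point): Centre of the mallet's head: black rubber block with a steel band, 86 mm long (mallet x: the two square ends are the striking faces), 46 mm wide (y), 50 mm high; 25 mm above the underside.
- pan: Shallow sheet-steel soaking pan, fixed to the bench. Origin on the bench under its middle. Floor 90 mm (x) by 200 mm (y) inside, 3 mm thick; walls 26 mm high flare outward to 103 mm by 213 mm at the rim. The frame (76 by 180 mm over all) fits flat in it either way round, with 7 mm to spare before and behind and 10 mm at each end of the bar: too little for a finger in front of the bar.
- sample_cup: Small clear plastic cup, 60 mm wide, 55 mm high, origin under its middle. Leave it alone.
- dropper: Brown dropper bottle, 37 mm wide, 117 mm high, origin under its middle. Leave it alone.
- carton_edge (a point): Middle of the lower front edge of the blue carton that hangs over the bench (fixed). The carton reaches 110 mm to the left (+y), 130 mm to the right and 150 mm back (+x) of this point; its underside is 275 mm above the bench. Keep arm and load in front or left of it. Along the whole bench a shelf rail runs 115 mm behind this point, 535 to 650 mm up.
Mind the look-alikes: they are no part of the job. Leave any pink look-alike of the part that bears mallet_grip alone.

How it is judged:
By the outcome, as a careful person would: the job done as asked, in the order asked, and still so for the second after the job is handed in, with the robot touching nothing.
It also fails if it takes over 72 s, if anything falls off the work surface, if the arm or the gripper's body presses on something with over 40 N, if the wrist force passes 120 N, or if a joint passes its speed limit or range.

ROBOT

A 7-joint arm with a two-finger parallel gripper is mounted at the origin on a cart in front of the work surface, level with it; the furniture and walls round the work are solid. World frame = base frame: x ahead of the robot, y to its left, z up, the work surface at z = 0. Lengths are in m, angles in rad, forces in N, time in s.
With the tool pointing down it reaches from about 0.425 to 0.925 m from the base axis. Payload 6.8 kg.
Tool frame: the origin (TCP) lies at the very end of the fingers, on their centre line; the grasp point (between the pads) lies 19 mm behind it; z points along the fingers, y is the line along which they close (so a half turn about z gives the same grasp; the last joint's range is limited). The gripper opens to 85 mm and grips with 20 to 120 N. Pads are 22 mm wide; open, the fingers measure 114 mm over their backs; the gripper's body (76 mm by 85 mm) begins 54 mm behind the grasp point. The pads swing forward as they close: fully open they stand 13 mm farther back than shut.
Start: joints at [-1.253, 0.477, 0.022, 1.555, -0.011, 1.109, -0.083], TCP at [0.279, 0.615, 0.231] pointing down, gripper open.
Joint ranges: [-2.96, 2.96], [-0.34, 2.1], [-1.41, 1.46], [0.24, 2.44], [-1.37, 4.51], [0.17, 1.92], [-2.96, 2.96]. Speed limits (rad/s): [2.39, 2.39, 3.14, 3.14, 3.14, 3.14, 3.14].

INTERFACE

Orientations are given as a unit quaternion [w, x, y, z].
In Python, from station import get_obs, read_camera, hand_in gives the robot as it stands.
- The arm moves only by the tool arm_command, never from a script. Its argument "commands" is one flat list of numbers, 7 for each row, row after row: the shift along the tool's x, y, z in m, then the turn, a rotation vector about the tool's x, y, z in degrees, then the opening, from 0 (shut) to 1 (fully open). In form: [tx, ty, tz, rx, ry, rz, fingers, tx, ty, tz, rx, ry, rz, fingers, ...]. A call has 1 to 8 rows; each row is the pose to reach, as a shift and turn from the pose commanded when the call began, along the tool's axes at that moment; what a row does not reach only later rows make up. A row lasts 1/10 s, in which the tool goes at most 50 mm and 8.59 degrees, less where a joint would pass 70% of its speed; a pose out of reach is approached as far as the arm can. A call with a gripper value outside its range is refused whole. The fingers move at their own pace and stop on an object; "force" is the grip in N (left out, the last holds). Time passes only in rows, so rows that repeat a pose let the fingers close. It gives the time, the measured TCP pose, the force, the opening and the grip force at its end, in the units of the state.
- get_obs(): the state, without advancing time (a new reading comes with each control period).
- read_camera(name): name is "scene" or "side" or "wrist"; returns a dict with "img" (480x640x3 uint8, red, green, blue), "camera_matrix" (3x3 intrinsics, pixels), "pose" (4x4, takes a point from camera to world coordinates). Camera axes: x right, y down, z forward; pixel columns grow to the right and rows downward; lengths in m; the calibration is good to about 2 mm. A picture is of the moment at which its call begins. There is no depth.
- hand_in(): hands the job in; it is judged then, once.
The state is a dict: "t": time; "q": joint angles; "joint_vel": joint speeds; "joint_torque": joint torques, N m; "eef_pos": TCP position; "tool_rot": TCP orientation; "contact_force": force on the tool from outside, world axes, zero at the start; "torque": the same for the moment, N m; "gripper_width": opening from 0.0 (shut) to 1.0 (fully open); "grasp_force": force on a finger pad.
Only numpy, scipy, OpenCV 4.12 (cv2) and the standard library are available. Lean on these libraries where they do the work, as an engineer would, in place of code of your own. Each camera call takes 0.05 s, during which the arm holds its last target. There are 200 camera calls.

## Working session

There is one attempt and no reset: what is moved stays moved. The work goes in short steps, Python scripts to look and compute and a tool call to move; the robot and the scene stay as the last step left them, time stands still between calls to the robot, and variables do not carry over. Pictures are saved under pics/ and viewed, at most 10 in all, crops included, and the job is handed in when it is done.

Besides the shell and the picture viewer there is one more tool, called after ">>>" as name(argument=value, ...) on one line, values as JSON. arm_command: Moves the arm, as the interface text tells. Its arguments: {"type":"object","properties":{"commands":{"type":"array","items":{"type":"number"}},"force":{"type":"number"}},"required":["commands"]}

```bash
ls; mkdir -p pics; python3 - <<'E'
from station import *
import cv2,numpy as np
o=get_obs();print({k:np.round(v,3) for k,v in o.items()})
for n in("scene","side"):
    c=read_camera(n);cv2.imwrite(f"pics/{n}0.png",c["img"][:,:,::-1]);print(n,np.round(c["camera_matrix"],1).tolist(),np.round(c["pose"],3).tolist())
E
```

```text
pics
{'t': np.float64(0.0), 'q': array([-1.253,  0.478,  0.022,  1.556, -0.012,  1.109, -0.083]), 'joint_vel': array([-0.002,  0.001, -0.001, -0.   ,  0.001,  0.   , -0.   ]), 'joint_torque': array([-1.0000e-03, -5.9644e+01,  1.6080e+00, -2.8122e+01,  1.3000e-02,
        9.0000e-03,  0.0000e+00]), 'eef_pos': array([0.279, 0.614, 0.23 ]), 'tool_rot': array([-0.   ,  0.211,  0.977, -0.001]), 'contact_force': array([ 0.69 , -0.828,  0.086]), 'torque': array([ 0.01 , -0.028, -0.007]), 'grasp_force': np.float64(0.0), 'gripper_width': np.float64(1.001)}
scene [[563.5, 0.0, 308.4], [0.0, 563.5, 239.7], [0.0, 0.0, 1.0]] [[0.485, -0.627, 0.61, -0.405], [-0.875, -0.343, 0.343, -0.242], [-0.006, -0.7, -0.714, 1.316], [0.0, 0.0, 0.0, 1.0]]
side [[494.9, 0.0, 314.7], [0.0, 494.9, 238.1], [0.0, 0.0, 1.0]] [[-0.974, -0.153, 0.165, 0.302], [-0.225, 0.618, -0.753, 1.303], [0.013, -0.771, -0.637, 1.042], [0.0, 0.0, 0.0, 1.0]]
```

View pics/scene0.png

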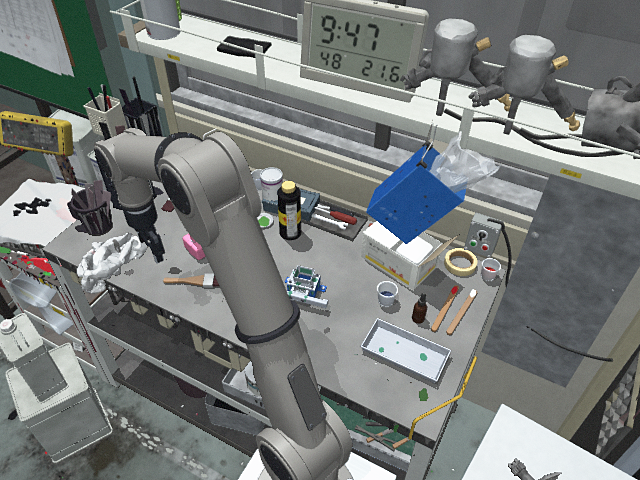

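View pics/side0.png

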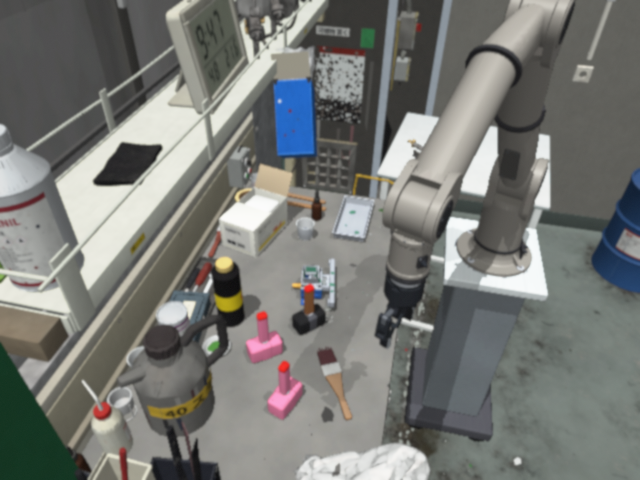

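The scene view shows the strainer at (305,288), cup (387,293), dropper (420,308) and pan (405,348); the black mallet is hidden behind the arm. In the side view, the mallet candidates are pink (264,340), pink (285,392) and black with a brown handle (309,312). By the description I choose the black one. The strainer is at (318,283) there. Next is one close crop of both views.

```bash
python3 - <<'E'
import cv2,numpy as np
a=cv2.imread("pics/side0.png")[240:350,270:370];b=cv2.imread("pics/scene0.png")[255:325,270:350]
a=cv2.resize(a,(400,440),interpolation=cv2.INTER_CUBIC);b=cv2.resize(b,(400,350),interpolation=cv2.INTER_CUBIC)
b=cv2.copyMakeBorder(b,0,90,0,0,cv2.BORDER_CONSTANT)
cv2.imwrite("pics/crop0.png",np.hstack([a,b]))
E
```

```text
(no output)
```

View pics/crop0.png

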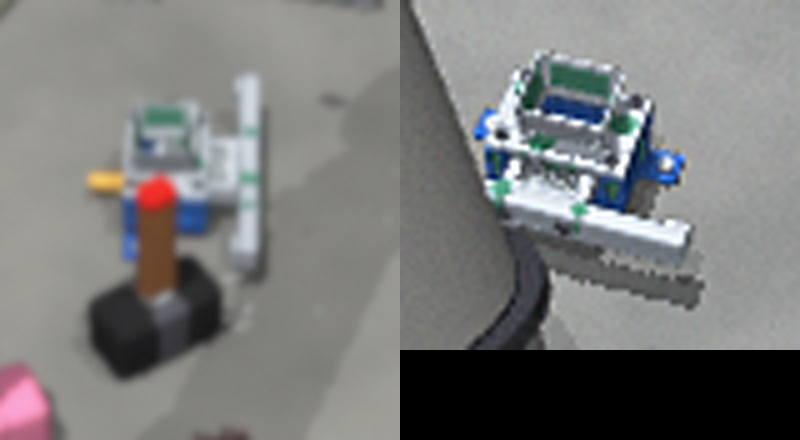

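The crop confirms it: the black mallet with a grey band has its handle top at side (309,287) and head at about (309,319). The strainer frame's bar runs from side (332,259) to (332,306), with a yellow brass stub at (296,285).

```bash
cat > h.py <<'E'
from station import *
import cv2,numpy as np
from scipy.spatial.transform import Rotation as R
def ray(c,u,v,z):
    K,P=c["camera_matrix"],c["pose"]
    d=P[:3,:3]@np.linalg.solve(K,[u,v,1]);o=P[:3,3]
    return o+d*(z-o[2])/d[2]
def proj(c,p):
    K,P=c["camera_matrix"],c["pose"]
    q=K@(P[:3,:3].T@(np.asarray(p)-P[:3,3]));return q[:2]/q[2]
def snap(n,f=None):
    c=read_camera(n)
    if f: cv2.imwrite(f"pics/{f}.png",c["img"][:,:,::-1])
    return c
def tool(): # pos, rot matrix
    o=get_obs();q=o["tool_rot"];return o["eef_pos"],R.from_quat([q[1],q[2],q[3],q[0]]).as_matrix(),o
def go(target,yaw=None):
    """shift in tool axes to target TCP; yaw = world angle of tool y wanted (tool down)"""
    p,M,o=tool();s=M.T@(np.asarray(target)-p);w=None
    if yaw is not None:
        x=np.array([np.sin(yaw),-np.cos(yaw),0]);y=np.array([np.cos(yaw),np.sin(yaw),0])
        best=[]
        for sg in(1,-1):
            T=np.c_[sg*-x,sg*y,[0,0,-1]]
            if np.linalg.det(T)<0:T[:,0]*=-1
            best.append(R.from_matrix(M.T@T).as_rotvec(degrees=True))
        w=[np.round(b,1) for b in best]
    print("p",np.round(p,4),"q7",round(o["q"][6],2),"t",o["t"],"shift",np.round(s,4),"turn",w)
E
python3 - <<'E'
from h import *
c=snap("side")
f=lambda n,x,y,z:print(n,np.round(ray(c,270+x/4,240+y/4,z),3))
f("handletop",155,185,.150)
f("head band top near handle",155,295,.05)
for x,y in((90,305),(205,262),(222,295),(125,340)):f("headtop",x,y,.05)
f("barR",247,75,.044);f("barL",247,248,.044);f("stub tip",88,181,.014)
g=lambda n,u,v,z:print(n,np.round(ray(c,u,v,z),3))
g("cup",305,229,.03);g("drop",317,215,.03)
s=snap("scene")
g=lambda n,u,v,z:print(n,np.round(ray(s,u,v,z),3))
for p in((376,320),(451,350),(438,383),(361,349)):g("pan rim",*p,.026)
g("cup",387,294,.03);g("drop",419,318,.01);g("barR",270+685/5,255+225/5,.044)
for p in((440,239),(463,210),(367,208),(380,168),(412,146)):g("carton",*p,.275)
E
```

```text
handletop [0.505 0.438 0.15 ]
head band top near handle [0.504 0.441 0.05 ]
headtop [0.544 0.459 0.05 ]
headtop [0.478 0.404 0.05 ]
headtop [0.461 0.43  0.05 ]
headtop [0.514 0.483 0.05 ]
barR [0.489 0.205 0.044]
barL [0.454 0.379 0.044]
stub tip [0.585 0.314 0.014]
cup [0.606 0.068 0.03 ]
drop [ 0.585 -0.017  0.03 ]
pan rim [0.512 0.057 0.026]
pan rim [ 0.518 -0.16   0.026]
pan rim [ 0.407 -0.164  0.026]
pan rim [0.405 0.053 0.026]
cup [0.61  0.066 0.03 ]
drop [ 0.589 -0.044  0.01 ]
barR [0.606 0.004 0.044]
carton [ 0.65  -0.04   0.275]
carton [ 0.785 -0.057  0.275]
carton [0.668 0.176 0.275]
carton [0.845 0.215 0.275]
carton [0.992 0.173 0.275]
```

Measured: mallet about (0.505, 0.439), head axis about 40°. The bar's middle is about (0.471, 0.292), with the frame at about 0.2 rad. The pan's middle is about (0.46, −0.053).

```bash
python3 - <<'E'
from h import *
go([.505,.439,.24],np.radians(40))
E
```

```text
p [0.2786 0.6144 0.2307] q7 -0.08 t 0.2 shift [-0.2786 -0.0663 -0.0092] turn [array([-0.1,  0. , 25.6]), array([-0.000e+00, -1.000e-01, -1.544e+02])]
```

>>> arm_command(commands=[-0.05, -0.012, -0.009, 0, 0, 5, 1, -0.1, -0.024, -0.009, 0, 0, 10, 1, -0.15, -0.036, -0.009, 0, 0, 15, 1, -0.2, -0.048, -0.009, 0, 0, 20, 1, -0.25, -0.06, -0.009, 0, 0, 25.6, 1, -0.2786, -0.0663, -0.009, 0, 0, 25.6, 1, -0.2786, -0.0663, -0.009, 0, 0, 25.6, 1, -0.2786, -0.0663, -0.009, 0, 0, 25.6, 1])

```text
t: 1.0
eef_pos: [0.5059, 0.4383, 0.2401]
tool_rot: [-0.0, 0.424, 0.906, -0.0]
contact_force: [-1.0, 1.1, 0.1]
gripper_width: 1.003
grasp_force: 0.0
```

```bash
python3 - <<'E'
from h import *
go([.505,.439,.24],np.radians(40))
c=snap("wrist","w1");s=snap("side")
print(proj(c,[.505,.439,.15]),proj(c,[.505,.439,.05]),c["pose"].round(3).tolist(),c["camera_matrix"].round(0).tolist())
d=snap("scene")
a=cv2.resize(d["img"][255:345,250:370,::-1],(400,300),interpolation=cv2.INTER_CUBIC)
w=c["img"][:,:,::-1]
w=cv2.resize(w,(400,300),interpolation=cv2.INTER_AREA)
p=cv2.resize(d["img"][260:410,340:540,::-1],(400,300),interpolation=cv2.INTER_CUBIC)
z=cv2.resize(s["img"][230:350,240:400,::-1],(400,300),interpolation=cv2.INTER_CUBIC)
cv2.imwrite("pics/m1.png",np.vstack([np.hstack([w,a]),np.hstack([p,z])]))
E
```

```text
p [0.5059 0.4383 0.2401] q7 -0.04 t 1.0 shift [ 0.0011 -0.0002  0.0001] turn [array([-0. ,  0. , -0.1]), array([  0. ,   0. , 179.9])]
[321.3259295  237.18473414] [321.24522252 201.72251534] [[0.768, 0.616, 0.176, 0.461], [0.641, -0.738, -0.211, 0.492], [-0.0, 0.274, -0.962, 0.382], [0.0, 0.0, 0.0, 1.0]] [[423.0, 0.0, 321.0], [0.0, 423.0, 233.0], [0.0, 0.0, 1.0]]
```

View pics/m1.png

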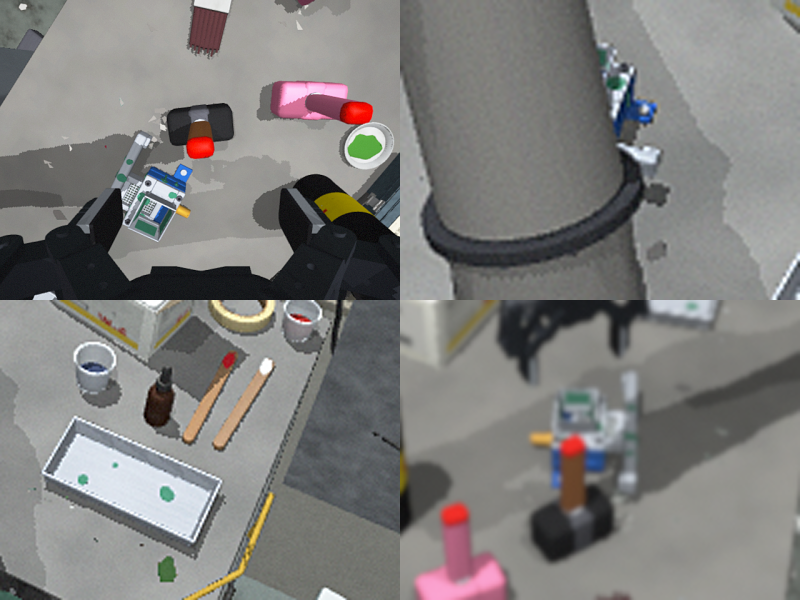

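The wrist view shows the red handle top at (321,236) full scale, exactly as predicted. The head lies at about (320,195), tilted about 6° from the tool's y. The pink look-alike and a big bottle are to its right, and the strainer is at the lower left.

```bash
python3 - <<'E'
from h import *
c=snap("wrist");im=c["img"].astype(int)
m=((im.max(2)<75)).astype(np.uint8);m[:150]=0;m[235:]=0;m[:,:255]=0;m[:,390:]=0
P=np.argwhere(m)[:,::-1]
# top face outline: use top edge (far) pixels per column
E=[ray(c,u,P[P[:,0]==u][:,1].min(),.05)[:2] for u in range(285,360,3)]
v=cv2.fitLine(np.float32(E),cv2.DIST_HUBER,0,.001,.001).ravel();print("yaw",np.degrees(np.arctan2(v[1],v[0])),P.min(0),P.max(0))
s=snap("side");print("bottle",ray(s,229,322,0),ray(s,224,265,.13))
E
```

```text
yaw 46.503063 [267 169] [373 234]
bottle [0.71943776 0.47789872 0.        ] [0.75170726 0.39438361 0.13      ]
```

>>> arm_command(commands=[-0.001, 0, 0.03, 0, 0, -6.5, 1, -0.001, 0, 0.07, 0, 0, -6.5, 1, -0.001, 0, 0.11, 0, 0, -6.5, 1, -0.001, 0, 0.135, 0, 0, -6.5, 1, -0.001, 0, 0.146, 0, 0, -6.5, 1, -0.001, 0, 0.146, 0, 0, -6.5, 1])

```text
t: 1.85
eef_pos: [0.5046, 0.4386, 0.093]
tool_rot: [-0.001, 0.37, 0.929, -0.001]
contact_force: [0.1, 0.4, 0.0]
gripper_width: 0.997
grasp_force: 0.0
```

>>> arm_command(commands=[0, 0, 0, 0, 0, 0, 0, 0, 0, 0, 0, 0, 0, 0, 0, 0, 0, 0, 0, 0, 0, 0, 0, 0, 0, 0, 0, 0, 0, 0, 0, 0, 0, 0, 0, 0, 0, 0, 0, 0, 0, 0, 0, 0, 0, 0, 0, 0, 0, 0, 0, 0, 0, 0, 0, 0], force=110)

```text
t: 2.65
eef_pos: [0.506, 0.4387, 0.0953]
tool_rot: [0.0, 0.371, 0.929, 0.0]
contact_force: [-2.4, -2.1, 5.4]
gripper_width: 0.288
grasp_force: 107.7
```

```bash
python3 - <<'E'
from h import *
# targets: strainer frame
import math
a=math.atan2(.174,-.035)-math.pi/2;ex=np.array([math.cos(a),math.sin(a)]);ey=np.array([-ex[1],ex[0]])
bar=np.array([.4715,.292]);print("a",np.degrees(a))
L=bar+.082*ey+.06*ex;print("head L start",L)
go([*L,.25],a)
c=snap("wrist")
E
```

```text
a 11.373242701859338
head L start [0.51415144 0.38422177]
p [0.506  0.4387 0.0953] q7 0.09 t 2.65 shift [-0.0434 -0.0338 -0.1547] turn [array([ 0. , -0. , 35.1]), array([ 0.000e+00,  1.000e-01, -1.449e+02])]
```

>>> arm_command(commands=[0, 0, -0.03, 0, 0, 0, 0, 0, 0.0, -0.07, 0, 0, 7, 0, 0.02, 0.02, -0.11, 0, 0, 14, 0, 0.04, 0.03, -0.15, 0, 0, 21, 0, 0.06, 0.04, -0.155, 0, 0, 28, 0, 0.06, 0.04, -0.155, 0, 0, 35, 0, 0.06, 0.04, -0.155, 0, 0, 35, 0, 0.06, 0.04, -0.155, 0, 0, 35, 0])

```text
t: 3.5
eef_pos: [0.4898, 0.5078, 0.2484]
tool_rot: [0.0, 0.632, 0.775, -0.001]
contact_force: [-0.2, -0.4, -3.4]
gripper_width: 0.29
grasp_force: 108.9
```

```bash
python3 - <<'E'
from h import *
go([.514,.384,.25],np.radians(11.4))
c=snap("wrist","w2");s=snap("side")
ex=np.array([.98,.197]);ey=np.array([-.197,.98]);O=np.array([.526,.302])
for n,p,z in(("barL",np.array([.454,.379]),.044),("barR",np.array([.489,.205]),.044),("O",O,.071)):print(n,proj(c,[*p,z]).round())
b=cv2.resize(s["img"][240:330,280:360,::-1],(0,0),fx=4,fy=4,interpolation=cv2.INTER_CUBIC)
w=cv2.resize(c["img"][:,:,::-1],(480,360))
o=np.zeros((360,800,3),np.uint8);o[:,:480]=w;o[:,480:]=b[:,:320];cv2.imwrite("pics/m2.png",o)
E
```

```text
p [0.4898 0.5078 0.2484] q7 -0.56 t 3.5 shift [-0.1261 -0.0013 -0.0014] turn [array([-0.1,  0.1,  0.2]), array([-2.000e-01, -1.000e-01, -1.798e+02])]
barL [255. 327.]
barR [261. 483.]
O [315. 431.]
```

View pics/m2.png

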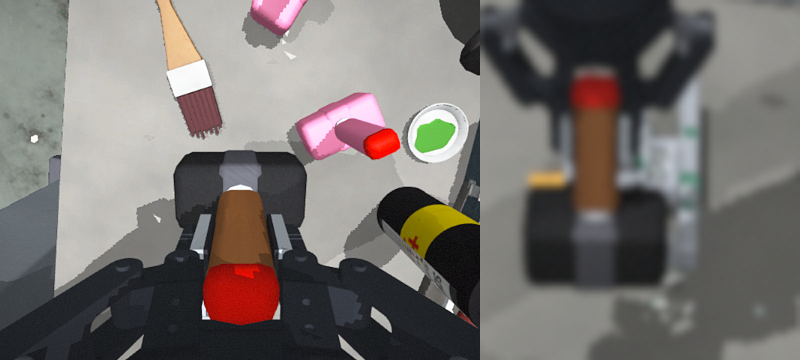

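The wrist view shows the mallet held upright with its head square to the tool and the pink look-alike clear beyond it. In the side crop the bar is just right of the head. Moving to behind the left lug.

>>> arm_command(commands=[-0.04, 0.015, 0, 0, 0, 0, 0, -0.08, 0.015, 0.0, 0, 0, 0, 0, -0.124, 0.015, 0.03, 0, 0, 0, 0, -0.124, 0.015, 0.07, 0, 0, 0, 0, -0.124, 0.015, 0.11, 0, 0, 0, 0, -0.124, 0.015, 0.13, 0, 0, 0, 0, -0.124, 0.015, 0.141, 0, 0, 0, 0, -0.124, 0.015, 0.141, 0, 0, 0, 0])

```text
t: 4.4
eef_pos: [0.5288, 0.3893, 0.1069]
tool_rot: [-0.0, 0.633, 0.774, -0.001]
contact_force: [0.1, -0.2, -2.1]
gripper_width: 0.29
grasp_force: 109.0
```

```bash
python3 - <<'E'
from h import *
p,M,o=tool();print(p,M.round(3).tolist(),o["contact_force"])
c=snap("wrist","w3");d=snap("scene");s=snap("side")
b=cv2.resize(s["img"][235:335,270:370,::-1],(0,0),fx=4,fy=4,interpolation=cv2.INTER_CUBIC)
e=cv2.resize(d["img"][255:355,260:360,::-1],(0,0),fx=4,fy=4,interpolation=cv2.INTER_CUBIC)
cv2.imwrite("pics/m3.png",np.hstack([b,e]))
E
```

```text
[0.52879534 0.38934553 0.10691741] [[-0.2, 0.98, -0.002], [0.98, 0.2, -0.002], [-0.001, -0.002, -1.0]] [ 0.0734275  -0.15215812 -2.06010264]
```

View pics/m3.png

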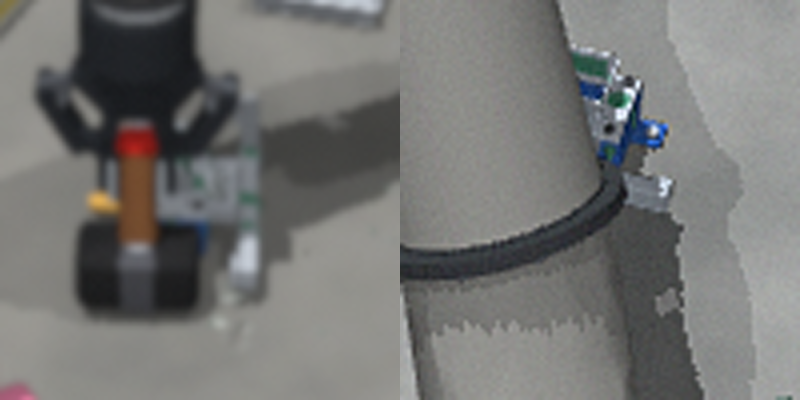

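>>> arm_command(commands=[0, -0.004, 0, 0, 0, 0, 0, 0, -0.008, 0, 0, 0, 0, 0, 0, -0.012, 0, 0, 0, 0, 0, 0, -0.012, 0, 0, 0, 0, 0])

```text
t: 4.95
eef_pos: [0.5166, 0.3881, 0.1086]
tool_rot: [-0.0, 0.632, 0.775, -0.0]
contact_force: [0.4, 0.8, -3.1]
gripper_width: 0.288
grasp_force: 108.9
```

>>> arm_command(commands=[0, -0.003, 0, 0, 0, 0, 0, 0, -0.006, 0, 0, 0, 0, 0, 0, -0.008, 0, 0, 0, 0, 0])

```text
t: 5.25
eef_pos: [0.5097, 0.3863, 0.1084]
tool_rot: [0.0, 0.633, 0.774, 0.0]
contact_force: [1.4, -0.5, -3.6]
gripper_width: 0.292
grasp_force: 109.1
```

>>> arm_command(commands=[0, -0.003, 0, 0, 0, 0, 0, 0, -0.006, 0, 0, 0, 0, 0])

```text
t: 5.45
eef_pos: [0.5044, 0.3847, 0.1085]
tool_rot: [0.001, 0.633, 0.774, 0.0]
contact_force: [3.0, -1.1, -2.0]
gripper_width: 0.292
grasp_force: 109.1
```

>>> arm_command(commands=[0, -0.003, 0, 0, 0, 0, 0, 0, -0.006, 0, 0, 0, 0, 0])

```text
t: 5.65
eef_pos: [0.4996, 0.3836, 0.1088]
tool_rot: [0.001, 0.633, 0.774, 0.001]
contact_force: [7.4, -1.5, -3.4]
gripper_width: 0.289
grasp_force: 109.1
```

>>> arm_command(commands=[0, -0.004, 0, 0, 0, 0, 0, 0, -0.008, 0, 0, 0, 0, 0, 0, -0.008, 0, 0, 0, 0, 0])

```text
t: 5.95
eef_pos: [0.4936, 0.3807, 0.1093]
tool_rot: [0.003, 0.633, 0.774, 0.002]
contact_force: [9.8, -3.2, -3.8]
gripper_width: 0.287
grasp_force: 109.4
```

```bash
cat >> h.py <<'E'
def bar():
    "bar ends from side view: white-ish band fit; prints edge points of bar top"
    s=snap("side");return s
E
python3 - <<'E'
from h import *
s=snap("side")
b=cv2.resize(s["img"][240:340,290:360,::-1],(0,0),fx=5.5,fy=5.5,interpolation=cv2.INTER_CUBIC)
c=snap("wrist")
w=cv2.resize(c["img"][240:,:400,::-1],(400,240))
w=cv2.copyMakeBorder(w,0,b.shape[0]-240,0,0,cv2.BORDER_CONSTANT)
cv2.imwrite("pics/m4.png",np.hstack([b,w]))
print(tool()[0],tool()[2]["contact_force"])
E
```

```text
[0.49365716 0.38076627 0.10925942] [ 8.73958983 -4.04749139 -3.08858674]
```

View pics/m4.png

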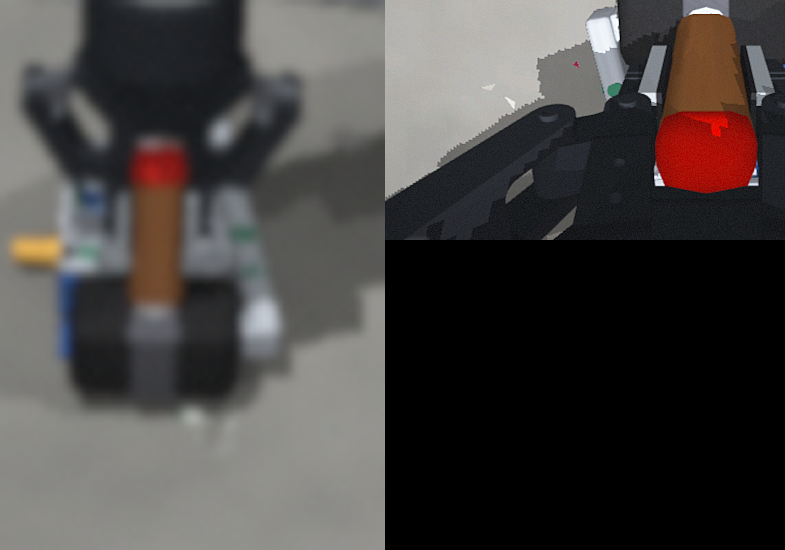

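The side crop shows the left end of the bar at (265,320) swung forward, so tapping works at about 10 N. Now the right lug.

>>> arm_command(commands=[0, 0.02, 0, 0, 0, 0, 0, 0, 0.036, -0.03, 0, 0, 0, 0, -0.01, 0.036, -0.075, 0, 0, 0, 0, -0.04, 0.036, -0.1, 0, 0, 0, 0, -0.085, 0.036, -0.1, 0, 0, 0, 0, -0.13, 0.036, -0.1, 0, 0, 0, 0, -0.166, 0.036, -0.1, 0, 0, 0, 0, -0.166, 0.036, -0.1, 0, 0, 0, 0])

```text
t: 6.85
eef_pos: [0.5591, 0.2195, 0.2085]
tool_rot: [0.001, 0.636, 0.771, -0.001]
contact_force: [0.5, 0.2, -2.7]
gripper_width: 0.294
grasp_force: 109.7
```

>>> arm_command(commands=[0, 0, 0.04, 0, 0, 0, 0, 0, 0, 0.08, 0, 0, 0, 0, 0, 0, 0.1, 0, 0, 0, 0, 0, 0, 0.1, 0, 0, 0, 0])

```text
t: 7.25
eef_pos: [0.5552, 0.227, 0.105]
tool_rot: [-0.002, 0.632, 0.775, -0.003]
contact_force: [-0.8, -0.1, -3.0]
gripper_width: 0.295
grasp_force: 109.7
```

>>> arm_command(commands=[0, -0.005, 0, 0, 0, 0, 0, 0, -0.01, 0, 0, 0, 0, 0])

```text
t: 7.45
eef_pos: [0.5495, 0.2258, 0.1099]
tool_rot: [0.0, 0.633, 0.774, 0.002]
contact_force: [1.6, 0.3, -3.3]
gripper_width: 0.289
grasp_force: 109.7
```

>>> arm_command(commands=[0, -0.003, 0, 0, 0, 0, 0, 0, -0.006, 0, 0, 0, 0, 0])

```text
t: 7.65
eef_pos: [0.5433, 0.2244, 0.1098]
tool_rot: [0.0, 0.633, 0.774, 0.002]
contact_force: [1.9, 0.6, -3.1]
gripper_width: 0.288
grasp_force: 109.7
```

>>> arm_command(commands=[-0.002, -0.003, 0, 0, 0, 0, 0, -0.002, -0.006, 0, 0, 0, 0, 0])

```text
t: 7.85
eef_pos: [0.5375, 0.2204, 0.1089]
tool_rot: [0.0, 0.633, 0.774, 0.001]
contact_force: [1.3, 1.4, -2.6]
gripper_width: 0.29
grasp_force: 109.8
```

>>> arm_command(commands=[0, -0.004, 0, 0, 0, 0, 0, 0, -0.008, 0, 0, 0, 0, 0])

```text
t: 8.05
eef_pos: [0.5314, 0.2203, 0.1092]
tool_rot: [0.001, 0.633, 0.774, 0.003]
contact_force: [6.7, 5.8, -3.8]
gripper_width: 0.288
grasp_force: 109.6
```

>>> arm_command(commands=[0, -0.004, 0, 0, 0, 0, 0, 0, -0.008, 0, 0, 0, 0, 0])

```text
t: 8.25
eef_pos: [0.525, 0.2203, 0.1099]
tool_rot: [0.002, 0.633, 0.774, 0.005]
contact_force: [9.1, 7.0, -3.4]
gripper_width: 0.29
grasp_force: 109.8
```

>>> arm_command(commands=[0, -0.004, 0, 0, 0, 0, 0, 0, -0.006, 0, 0, 0, 0, 0])

```text
t: 8.45
eef_pos: [0.5199, 0.2199, 0.1103]
tool_rot: [0.002, 0.633, 0.774, 0.006]
contact_force: [9.8, 9.0, -3.8]
gripper_width: 0.285
grasp_force: 109.8
```

>>> arm_command(commands=[0, 0.02, 0, 0, 0, 0, 0, 0, 0.036, -0.03, 0, 0, 0, 0, 0.01, 0.036, -0.075, 0, 0, 0, 0, 0.04, 0.036, -0.1, 0, 0, 0, 0, 0.085, 0.026, -0.1, 0, 0, 0, 0, 0.13, 0.02, -0.1, 0, 0, 0, 0, 0.167, 0.02, -0.1, 0, 0, 0, 0, 0.167, 0.02, -0.1, 0, 0, 0, 0])

```text
t: 9.25
eef_pos: [0.4973, 0.3905, 0.2072]
tool_rot: [-0.002, 0.629, 0.778, -0.0]
contact_force: [0.5, -0.1, -3.2]
gripper_width: 0.293
grasp_force: 110.2
```

```bash
python3 - <<'E'
from h import *
p,M,o=tool();d=p[:2]-[.4715,.292];print(p,"rel",d@[.98,.197],d@[-.197,.98],"cmd t",o["t"])
s=snap("side");d=snap("scene")
b=cv2.resize(s["img"][240:330,285:355,::-1],(0,0),fx=5.7,fy=5.7,interpolation=cv2.INTER_CUBIC)
e=cv2.resize(d["img"][255:345,260:330,::-1],(0,0),fx=5.7,fy=5.7,interpolation=cv2.INTER_CUBIC)
cv2.imwrite("pics/m5.png",np.hstack([b,e]));print(b.shape)
E
```

```text
[0.49732658 0.39054297 0.20724621] rel 0.0447230127878647 0.09148427744037732 cmd t 9.25
(513, 399, 3)
```

View pics/m5.png

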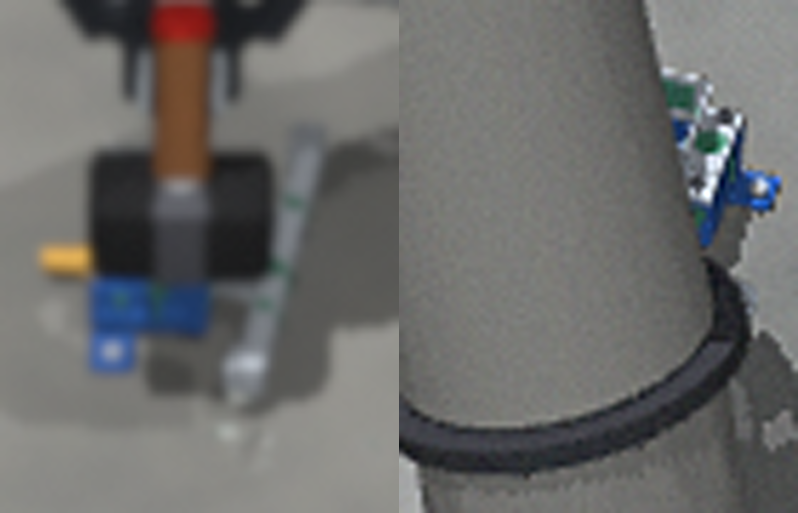

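The side crop shows the bar slanted the other way, from right end (310,140) to left end (245,365) in the crop. Measuring.

```bash
python3 - <<'E'
from h import *
s=snap("side")
for u,v in((310,140),(245,365)):
    d=ray(s,285+u/5.7,240+v/5.7,.044)[:2]-[.4715,.292];print((d@[.98,.197]).round(4),(d@[-.197,.98]).round(4))
E
```

```text
-0.0224 -0.0635
0.0104 0.0969
```

>>> arm_command(commands=[-0.006, 0.026, 0, 0, 0, 0, 0, -0.006, 0.026, 0.04, 0, 0, 0, 0, -0.006, 0.026, 0.08, 0, 0, 0, 0, -0.006, 0.026, 0.099, 0, 0, 0, 0, -0.006, 0.026, 0.099, 0, 0, 0, 0])

```text
t: 9.9
eef_pos: [0.5271, 0.3792, 0.1057]
tool_rot: [-0.0, 0.634, 0.774, -0.004]
contact_force: [-0.2, -0.0, -3.6]
gripper_width: 0.292
grasp_force: 110.1
```

>>> arm_command(commands=[0, -0.005, 0, 0, 0, 0, 0, 0, -0.01, 0, 0, 0, 0, 0, 0, -0.014, 0, 0, 0, 0, 0, 0, -0.018, 0, 0, 0, 0, 0, 0, -0.022, 0, 0, 0, 0, 0, 0, -0.026, 0, 0, 0, 0, 0])

```text
t: 10.5
eef_pos: [0.5033, 0.3778, 0.1098]
tool_rot: [0.0, 0.633, 0.774, 0.001]
contact_force: [2.4, -1.0, -2.2]
gripper_width: 0.295
grasp_force: 110.5
```

>>> arm_command(commands=[0, -0.004, 0, 0, 0, 0, 0, 0, -0.008, 0, 0, 0, 0, 0, 0, -0.012, 0, 0, 0, 0, 0])

```text
t: 10.8
eef_pos: [0.4936, 0.3749, 0.1099]
tool_rot: [0.002, 0.633, 0.774, 0.002]
contact_force: [9.1, -3.0, -3.6]
gripper_width: 0.289
grasp_force: 110.3
```

>>> arm_command(commands=[0.002, -0.004, 0, 0, 0, 0, 0, 0.003, -0.008, 0, 0, 0, 0, 0, 0.003, -0.01, 0, 0, 0, 0, 0])

```text
t: 11.1
eef_pos: [0.4853, 0.3749, 0.1103]
tool_rot: [0.003, 0.633, 0.774, 0.002]
contact_force: [12.5, -4.8, -3.3]
gripper_width: 0.29
grasp_force: 110.5
```

>>> arm_command(commands=[0, 0.02, 0, 0, 0, 0, 0, 0, 0.036, -0.03, 0, 0, 0, 0, -0.01, 0.036, -0.075, 0, 0, 0, 0, -0.04, 0.036, -0.1, 0, 0, 0, 0, -0.085, 0.036, -0.1, 0, 0, 0, 0, -0.13, 0.036, -0.1, 0, 0, 0, 0, -0.166, 0.036, -0.1, 0, 0, 0, 0, -0.166, 0.036, -0.1, 0, 0, 0, 0])

```text
t: 11.9
eef_pos: [0.5498, 0.2137, 0.2093]
tool_rot: [0.0, 0.636, 0.772, -0.002]
contact_force: [0.5, -0.3, -3.4]
gripper_width: 0.29
grasp_force: 110.6
```

```bash
cat >> h.py <<'E'
def rel(p):
    d=np.asarray(p)[:2]-[.4715,.292];return np.round([d@[.98,.197],d@[-.197,.98]],4)
def barfit(s):
    "bar-top left/right edge x for rows (side view), grey bright strip right of the strainer, against mean bar width"
    im=s["img"].astype(int);out=[]
    for v in range(255,310,2):
        g=im[v,320:352].mean(1);x=np.where(g>g.min()+.55*(g.max()-g.min()))[0]
        out.append((v,320+int(np.argmax(g)),int(g.max())))
    return out
E
python3 - <<'E'
from h import *
print(rel(tool()[0]),tool()[0])
s=snap("side","s6");im=s["img"]
for v in range(256,312,4):print(v,im[v,316:350,2].tolist())
E
```

```text
[ 0.0613 -0.0921] [0.54982285 0.21373604 0.20930643]
256 [81, 81, 79, 80, 80, 81, 81, 81, 81, 81, 84, 88, 96, 106, 113, 113, 107, 96, 86, 88, 99, 119, 130, 134, 135, 136, 137, 136, 137, 137, 139, 141, 143, 142]
260 [80, 80, 80, 80, 81, 80, 80, 79, 81, 85, 110, 156, 190, 201, 212, 218, 210, 180, 133, 99, 101, 122, 134, 138, 139, 141, 142, 142, 143, 143, 143, 143, 142, 141]
264 [104, 106, 104, 97, 92, 89, 90, 90, 89, 90, 96, 109, 119, 134, 171, 204, 218, 212, 185, 151, 135, 134, 134, 135, 136, 136, 137, 137, 138, 139, 139, 140, 138, 130]
268 [150, 172, 182, 161, 142, 147, 139, 124, 118, 117, 115, 114, 108, 103, 124, 167, 201, 214, 209, 187, 156, 137, 134, 134, 133, 133, 134, 135, 135, 135, 135, 135, 135, 135]
272 [137, 134, 152, 159, 174, 184, 165, 146, 144, 143, 141, 139, 136, 135, 137, 145, 162, 178, 184, 189, 182, 154, 133, 131, 132, 134, 133, 133, 135, 135, 135, 135, 135, 135]
276 [127, 133, 162, 172, 186, 195, 176, 152, 150, 159, 168, 177, 182, 185, 197, 209, 204, 196, 206, 217, 217, 196, 158, 135, 135, 136, 137, 138, 138, 138, 139, 138, 138, 138]
280 [110, 107, 99, 108, 144, 165,
[... 649 characters left out ...]
3]
296 [138, 136, 132, 130, 122, 105, 89, 87, 102, 122, 132, 135, 137, 137, 136, 130, 124, 121, 121, 121, 129, 145, 169, 194, 209, 212, 200, 167, 141, 137, 139, 142, 143, 144]
300 [126, 126, 127, 125, 126, 129, 131, 134, 136, 136, 136, 136, 136, 137, 136, 135, 131, 126, 122, 119, 124, 146, 168, 175, 179, 184, 181, 167, 141, 135, 141, 145, 146, 146]
304 [138, 138, 139, 138, 138, 138, 139, 139, 138, 137, 137, 136, 136, 136, 136, 135, 133, 127, 122, 120, 119, 116, 114, 111, 112, 114, 112, 106, 100, 106, 127, 141, 144, 144]
308 [138, 138, 139, 139, 139, 139, 139, 139, 141, 144, 145, 146, 144, 143, 141, 139, 134, 127, 123, 122, 122, 123, 119, 111, 108, 113, 116, 118, 123, 132, 139, 143, 144, 143]
```

```bash
python3 - <<'E'
from h import *
s=snap("side")
for q in((332,264),(335.5,276),(339.6,292)):print(rel(ray(s,*q,.044)))
E
```

```text
[-0.0004 -0.0651]
[-0.0106 -0.014 ]
[-0.0218  0.05  ]
```

>>> arm_command(commands=[0.006, 0.004, 0.03, 0, 0, 0, 0, 0.006, 0.004, 0.07, 0, 0, 0, 0, 0.006, 0.004, 0.099, 0, 0, 0, 0, 0.006, 0.004, 0.099, 0, 0, 0, 0])

```text
t: 12.4
eef_pos: [0.5478, 0.2288, 0.1059]
tool_rot: [-0.002, 0.631, 0.775, -0.004]
contact_force: [-1.2, -0.5, -2.9]
gripper_width: 0.291
grasp_force: 110.3
```

>>> arm_command(commands=[0, -0.005, 0, 0, 0, 0, 0, 0, -0.01, 0, 0, 0, 0, 0, 0, -0.014, 0, 0, 0, 0, 0, 0, -0.018, 0, 0, 0, 0, 0, 0, -0.022, 0, 0, 0, 0, 0])

```text
t: 12.9
eef_pos: [0.531, 0.2239, 0.1115]
tool_rot: [0.0, 0.633, 0.774, 0.001]
contact_force: [2.2, 1.7, -2.6]
gripper_width: 0.29
grasp_force: 110.7
```

>>> arm_command(commands=[0, -0.004, 0, 0, 0, 0, 0, 0, -0.008, 0, 0, 0, 0, 0, 0, -0.012, 0, 0, 0, 0, 0])

```text
t: 13.2
eef_pos: [0.5189, 0.221, 0.1105]
tool_rot: [0.0, 0.633, 0.774, 0.001]
contact_force: [3.5, 2.4, -2.9]
gripper_width: 0.292
grasp_force: 110.7
```

>>> arm_command(commands=[-0.002, -0.004, 0, 0, 0, 0, 0, -0.004, -0.008, 0, 0, 0, 0, 0, -0.004, -0.011, 0, 0, 0, 0, 0, -0.004, -0.011, 0, 0, 0, 0, 0])

```text
t: 13.6
eef_pos: [0.5117, 0.2172, 0.1118]
tool_rot: [0.001, 0.633, 0.774, 0.004]
contact_force: [5.9, 6.0, -2.9]
gripper_width: 0.289
grasp_force: 110.7
```

>>> arm_command(commands=[0, 0.02, 0, 0, 0, 0, 0, 0, 0.036, -0.03, 0, 0, 0, 0, 0.01, 0.036, -0.075, 0, 0, 0, 0, 0.04, 0.036, -0.1, 0, 0, 0, 0, 0.085, 0.03, -0.1, 0, 0, 0, 0, 0.13, 0.03, -0.1, 0, 0, 0, 0, 0.167, 0.03, -0.1, 0, 0, 0, 0, 0.167, 0.03, -0.1, 0, 0, 0, 0])

```text
t: 14.4
eef_pos: [0.5003, 0.3908, 0.209]
tool_rot: [-0.002, 0.629, 0.777, -0.001]
contact_force: [-0.9, 0.3, -3.0]
gripper_width: 0.288
grasp_force: 110.5
```

```bash
cat >> h.py <<'E'
def bars():
    s=snap("side");im=s["img"][:,:,2].astype(int)
    for v in range(258,312,3):
        g=im[v,318:356];i=np.arange(318,356);j=8+int(np.argmax(g[8:]));k=slice(max(j-4,0),j+5)
        w=np.clip(g[k]-140,0,None)
        if g[j]>165: print(v,g[j],"x",round((w*i[k]).sum()/w.sum(),1),rel(ray(s,(w*i[k]).sum()/w.sum(),v,.044)))
E
python3 - <<'E'
from h import *
print(rel(tool()[0]),tool()[0]);bars()
E
```

```text
[0.0477 0.0912] [0.50028443 0.39079695 0.20898047]
303 196 x 330.2 [0.0043 0.0928]
```

```bash
python3 - <<'E'
from h import *
s=snap("side","s7");im=s["img"]
for v in range(252,308,6):print(v,im[v,322:356,2].tolist())
E
```

```text
252 [120, 92, 64, 81, 113, 130, 134, 134, 137, 137, 139, 139, 139, 139, 139, 139, 140, 142, 142, 141, 139, 136, 132, 130, 129, 127, 127, 125, 125, 125, 124, 124, 124, 124]
258 [118, 117, 114, 114, 114, 114, 115, 115, 116, 116, 117, 118, 119, 120, 121, 121, 122, 122, 123, 123, 123, 124, 125, 125, 125, 124, 124, 124, 123, 122, 122, 123, 122, 122]
264 [85, 87, 87, 87, 87, 87, 87, 91, 101, 108, 112, 114, 114, 114, 115, 114, 113, 112, 108, 106, 105, 104, 99, 89, 82, 78, 77, 81, 87, 91, 91, 89, 83, 77]
270 [44, 47, 46, 45, 45, 45, 43, 44, 47, 67, 92, 97, 85, 72, 67, 75, 98, 121, 133, 134, 126, 105, 82, 71, 71, 72, 73, 74, 77, 79, 81, 83, 82, 81]
276 [41, 41, 40, 41, 41, 41, 39, 38, 45, 75, 110, 125, 121, 109, 103, 106, 107, 106, 107, 103, 94, 86, 85, 84, 84, 84, 84, 84, 84, 85, 86, 84, 84, 84]
282 [30, 30, 29, 30, 29, 28, 28, 30, 38, 70, 107, 126, 129, 128, 130, 134, 131, 120, 99, 85, 84, 86, 86, 85, 85, 85, 86, 85, 86, 84, 85, 85, 85, 86]
288 [89, 86, 88, 88, 90, 92, 95, 101, 114, 122, 120, 112, 106, 103, 102, 99, 89, 81, 83, 85, 87, 87, 87, 87, 86, 87, 87, 87, 85, 87, 86, 86, 86, 86]
294 [74, 67, 66, 66, 66, 67, 67, 69, 74, 88, 101, 105, 107, 112, 107, 96, 88, 85, 85, 86, 86, 87, 90, 92, 90, 89, 88, 88, 91, 94, 98, 104, 112, 118]
300 [84, 83, 84, 83, 85, 93, 106, 116, 129, 140, 145, 141, 127, 105, 91, 86, 86, 86, 89, 103, 126, 139, 143, 144, 144, 145, 145, 145, 145, 146, 146, 144, 145, 143]
306 [84, 85, 89, 97, 112, 129, 135, 138, 142, 145, 142, 123, 100, 88, 85, 86, 91, 99, 116, 132, 140, 142, 143, 144, 144, 144, 143, 143, 143, 142, 142, 140, 140, 140]
```

```bash
cat >> h.py <<'E'
def fit(*q):
    s=snap("side");r=np.array([rel(ray(s,*a,.044)) for a in q]);k=np.polyfit(r[:,1],r[:,0],1);print(r.tolist(),"mid",k[1],"tilt",k[0],"room",-.0255+.0545-k[1]+.0005-.0065)
E
python3 - <<'E'
from h import *
fit((340.5,270),(337,282),(334.5,294),(332,300))
E
```

```text
[[-0.0254, -0.04], [-0.0148, 0.0105], [-0.0075, 0.0583], [-0.0006, 0.0814]] mid -0.017475285690802148 tilt 0.19601762943020484 room 0.04047528569080215
```

>>> arm_command(commands=[-0.006, 0.018, 0, 0, 0, 0, 0, -0.006, 0.018, 0.04, 0, 0, 0, 0, -0.006, 0.018, 0.08, 0, 0, 0, 0, -0.006, 0.018, 0.099, 0, 0, 0, 0, -0.006, 0.018, 0.099, 0, 0, 0, 0])

```text
t: 15.05
eef_pos: [0.522, 0.3781, 0.1077]
tool_rot: [-0.0, 0.634, 0.774, -0.004]
contact_force: [-1.3, -0.7, -3.3]
gripper_width: 0.288
grasp_force: 110.4
```

>>> arm_command(commands=[0, -0.005, 0, 0, 0, 0, 0, 0, -0.01, 0, 0, 0, 0, 0, 0, -0.014, 0, 0, 0, 0, 0, 0, -0.018, 0, 0, 0, 0, 0, 0, -0.022, 0, 0, 0, 0, 0, 0, -0.026, 0, 0, 0, 0, 0, 0, -0.03, 0, 0, 0, 0, 0])

```text
t: 15.75
eef_pos: [0.4944, 0.3759, 0.1115]
tool_rot: [0.0, 0.633, 0.774, 0.0]
contact_force: [1.2, -0.3, -2.4]
gripper_width: 0.291
grasp_force: 110.7
```

>>> arm_command(commands=[0, -0.004, 0, 0, 0, 0, 0, 0, -0.008, 0, 0, 0, 0, 0, 0, -0.012, 0, 0, 0, 0, 0])

```text
t: 16.05
eef_pos: [0.4826, 0.3735, 0.1113]
tool_rot: [0.0, 0.633, 0.774, 0.0]
contact_force: [4.0, -1.3, -1.8]
gripper_width: 0.291
grasp_force: 110.7
```

>>> arm_command(commands=[0.002, -0.004, 0, 0, 0, 0, 0, 0.004, -0.008, 0, 0, 0, 0, 0, 0.004, -0.01, 0, 0, 0, 0, 0, 0.004, -0.01, 0, 0, 0, 0, 0])

```text
t: 16.45
eef_pos: [0.4748, 0.3746, 0.112]
tool_rot: [0.002, 0.633, 0.774, 0.002]
contact_force: [10.0, -3.5, -2.8]
gripper_width: 0.29
grasp_force: 110.6
```

>>> arm_command(commands=[0, 0.02, 0, 0, 0, 0, 0, 0, 0.036, -0.03, 0, 0, 0, 0, -0.01, 0.036, -0.075, 0, 0, 0, 0, -0.04, 0.036, -0.1, 0, 0, 0, 0, -0.085, 0.036, -0.1, 0, 0, 0, 0, -0.13, 0.036, -0.1, 0, 0, 0, 0, -0.166, 0.036, -0.1, 0, 0, 0, 0, -0.166, 0.036, -0.1, 0, 0, 0, 0])

```text
t: 17.25
eef_pos: [0.5404, 0.2135, 0.2112]
tool_rot: [0.0, 0.636, 0.772, -0.002]
contact_force: [0.3, 0.7, -2.7]
gripper_width: 0.287
grasp_force: 110.6
```

```bash
python3 - <<'E'
from h import *
print(rel(tool()[0]),tool()[0]);bars()
s=snap("side");print(s["img"][264,322:356,2].tolist(),s["img"][296,322:356,2].tolist())
E
```

```text
[ 0.0521 -0.0906] [0.54044856 0.21345485 0.21124834]
258 180 x 331.7 [ 0.0006 -0.0918]
261 218 x 332.5 [-0.0018 -0.0784]
264 219 x 333.9 [-0.0062 -0.0653]
267 219 x 335.1 [-0.0096 -0.0523]
270 168 x 335.5 [-0.0108 -0.0394]
273 214 x 336.3 [-0.0129 -0.0267]
276 219 x 337.0 [-0.015  -0.0142]
279 210 x 336.2 [-0.0126 -0.0017]
282 203 x 335.7 [-0.0111  0.0107]
285 213 x 340.5 [-0.0247  0.0222]
288 176 x 342.6 [-0.0304  0.0339]
291 213 x 343.3 [-0.0323  0.0456]
294 214 x 344.2 [-0.0345  0.0572]
297 211 x 344.3 [-0.0348  0.0687]
300 168 x 343.5 [-0.0323  0.0801]
[81, 80, 81, 80, 80, 81, 92, 104, 113, 138, 182, 211, 219, 209, 175, 133, 116, 123, 132, 136, 137, 137, 139, 139, 140, 140, 137, 130, 120, 111, 108, 110, 115, 122] [88, 86, 102, 121, 133, 136, 136, 137, 138, 138, 137, 136, 131, 125, 123, 123, 122, 122, 132, 158, 183, 201, 211, 211, 199, 170, 149, 144, 144, 145, 145, 146, 146, 146]
```

>>> arm_command(commands=[0.006, 0.015, 0.0, 0, 0, 0, 0, 0.006, 0.015, 0.03, 0, 0, 0, 0, 0.006, 0.015, 0.07, 0, 0, 0, 0, 0.006, 0.015, 0.1, 0, 0, 0, 0, 0.006, 0.015, 0.1, 0, 0, 0, 0])

```text
t: 17.85
eef_pos: [0.5493, 0.2303, 0.1067]
tool_rot: [-0.003, 0.631, 0.775, -0.004]
contact_force: [-0.2, -0.2, -2.3]
gripper_width: 0.29
grasp_force: 110.3
```

>>> arm_command(commands=[0, -0.005, 0, 0, 0, 0, 0, 0, -0.01, 0, 0, 0, 0, 0, 0, -0.014, 0, 0, 0, 0, 0, 0, -0.018, 0, 0, 0, 0, 0, 0, -0.022, 0, 0, 0, 0, 0, 0, -0.026, 0, 0, 0, 0, 0, 0, -0.03, 0, 0, 0, 0, 0])

```text
t: 18.55
eef_pos: [0.5246, 0.2232, 0.1117]
tool_rot: [0.0, 0.633, 0.774, 0.001]
contact_force: [1.6, 2.3, -1.8]
gripper_width: 0.29
grasp_force: 110.7
```

```bash
python3 - <<'E'
from h import *
print(rel(tool()[0]),tool()[0]);s=snap("side")
for v in(291,294,297):print(s["img"][v,322:356,2].tolist())
E
```

```text
[ 0.0384 -0.0779] [0.52455916 0.22322524 0.11166818]
[89, 85, 87, 88, 88, 89, 89, 89, 88, 88, 88, 90, 91, 94, 99, 117, 147, 158, 163, 165, 149, 123, 120, 133, 140, 142, 141, 141, 141, 141, 141, 141, 142, 142]
[80, 71, 77, 88, 95, 97, 98, 99, 98, 99, 98, 98, 96, 97, 102, 130, 175, 203, 211, 206, 182, 137, 113, 126, 138, 142, 143, 143, 142, 143, 144, 144, 144, 144]
[90, 95, 110, 125, 132, 135, 135, 136, 136, 135, 132, 125, 120, 120, 123, 137, 170, 198, 211, 209, 188, 145, 116, 122, 132, 138, 141, 143, 143, 144, 144, 144, 144, 144]
```

>>> arm_command(commands=[-0.002, -0.004, 0, 0, 0, 0, 0, -0.003, -0.008, 0, 0, 0, 0, 0, -0.003, -0.008, 0, 0, 0, 0, 0])

```text
t: 18.9
eef_pos: [0.5168, 0.2181, 0.1112]
tool_rot: [-0.0, 0.633, 0.774, -0.0]
contact_force: [1.0, 0.6, -1.4]
gripper_width: 0.29
grasp_force: 110.6
```

>>> arm_command(commands=[0, 0.02, 0, 0, 0, 0, 0, 0, 0.036, -0.03, 0, 0, 0, 0, 0.01, 0.036, -0.075, 0, 0, 0, 0, 0.04, 0.036, -0.12, 0, 0, 0, 0, 0.085, 0.03, -0.14, 0, 0, 0, 0, 0.13, 0.03, -0.14, 0, 0, 0, 0, 0.175, 0.03, -0.14, 0, 0, 0, 0, 0.22, 0.03, -0.14, 0, 0, 0, 0])

```text
t: 19.7
eef_pos: [0.5014, 0.4406, 0.2508]
tool_rot: [-0.0, 0.633, 0.774, -0.001]
contact_force: [1.3, -0.0, -2.9]
gripper_width: 0.295
grasp_force: 110.7
```

>>> arm_command(commands=[0.04, 0, 0, 0, 0, -7, 0, 0.07, 0, 0, 0, 0, -14, 0, 0.07, 0, 0, 0, 0, -14, 0])

```text
t: 20.0
eef_pos: [0.4844, 0.5135, 0.2493]
tool_rot: [-0.002, 0.529, 0.849, -0.001]
contact_force: [-0.9, 0.1, -3.0]
gripper_width: 0.295
grasp_force: 110.7
```

```bash
python3 - <<'E'
from h import *
print(rel(tool()[0]),tool()[0]);bars()
s=snap("side","s8");
c=snap("wrist","w8")
E
```

```text
[0.0563 0.2145] [0.48442106 0.51350095 0.24931831]
261 180 x 339.9 [-0.0241 -0.0794]
264 189 x 340.2 [-0.0248 -0.0661]
267 190 x 340.3 [-0.0248 -0.053 ]
270 191 x 339.8 [-0.0235 -0.0399]
276 186 x 334.9 [-0.0087 -0.014 ]
279 192 x 335.3 [-0.0098 -0.0016]
282 204 x 337.8 [-0.0172  0.0104]
285 209 x 333.6 [-0.0052  0.023 ]
288 182 x 332.9 [-0.0031  0.035 ]
```

>>> arm_command(commands=[-0.04, -0.008, 0, 0, 0, 0, 0, -0.06, -0.011, 0.04, 0, 0, 0, 0, -0.06, -0.011, 0.08, 0, 0, 0, 0, -0.06, -0.011, 0.12, 0, 0, 0, 0, -0.06, -0.011, 0.14, 0, 0, 0, 0, -0.06, -0.011, 0.148, 0, 0, 0, 0, -0.06, -0.011, 0.151, 0, 0, 0, 0, -0.06, -0.011, 0.151, 0, 0, 0, 0])

```text
t: 20.95
eef_pos: [0.5057, 0.4494, 0.1014]
tool_rot: [0.0, 0.534, 0.845, 0.001]
contact_force: [0.3, 0.1, -2.6]
gripper_width: 0.292
grasp_force: 110.5
```

>>> arm_command(commands=[0, 0, 0.0015, 0, 0, 0, 0, 0, 0, 0.003, 0, 0, 0, 0, 0, 0, 0.004, 0, 0, 0, 0])

```text
t: 21.25
eef_pos: [0.505, 0.4501, 0.097]
tool_rot: [0.0, 0.534, 0.846, 0.001]
contact_force: [-0.7, 0.0, -3.7]
gripper_width: 0.291
grasp_force: 110.5
```

>>> arm_command(commands=[0, 0, 0.001, 0, 0, 0, 0, 0, 0, 0.002, 0, 0, 0, 0, 0, 0, 0.003, 0, 0, 0, 0, 0, 0, 0.003, 0, 0, 0, 0])

```text
t: 21.65
eef_pos: [0.5048, 0.45, 0.0954]
tool_rot: [-0.0, 0.534, 0.846, 0.0]
contact_force: [-5.1, -4.0, 12.3]
gripper_width: 0.293
grasp_force: 112.2
```

>>> arm_command(commands=[0, 0, -0.001, 0, 0, 0, 0.4, 0, 0, -0.002, 0, 0, 0, 0.7, 0, 0, -0.002, 0, 0, 0, 1, 0, 0, -0.002, 0, 0, 0, 1, 0, 0, -0.02, 0, 0, 0, 1, 0, 0, -0.06, 0, 0, 0, 1, 0, 0, -0.11, 0, 0, 0, 1, 0, 0, -0.15, 0, 0, 0, 1])

```text
t: 22.45
eef_pos: [0.5051, 0.4498, 0.2458]
tool_rot: [0.0, 0.534, 0.846, 0.001]
contact_force: [0.4, 0.7, 0.4]
gripper_width: 1.001
grasp_force: 0.0
```

```bash
python3 - <<'E'
from h import *
s=snap("side","s9");d=snap("scene","d9");c=snap("wrist","w9")
bars()
go([.445,.287,.25],np.radians(11.4))
E
```

```text
261 178 x 340.0 [-0.0243 -0.0794]
264 188 x 340.3 [-0.0251 -0.0661]
303 187 x 337.1 [-0.0146  0.092 ]
p [0.5051 0.45   0.2444] q7 -0.26 t 22.65 shift [-0.1213 -0.1245 -0.006 ] turn [array([ 0.1, -0.1, 14.1]), array([ 1.000e-01,  2.000e-01, -1.659e+02])]
```

>>> arm_command(commands=[-0.035, -0.026, -0.006, 0, 0, 5, 1, -0.07, -0.052, -0.006, 0, 0, 10, 1, -0.107, -0.078, -0.006, 0, 0, 14, 1, -0.107, -0.078, -0.006, 0, 0, 14, 1, -0.107, -0.078, -0.006, 0, 0, 14, 1])

```text
t: 23.15
eef_pos: [0.4798, 0.3183, 0.2481]
tool_rot: [-0.0, 0.633, 0.774, -0.001]
contact_force: [0.5, 0.5, 0.7]
gripper_width: 0.999
grasp_force: 0.0
```

```bash
python3 - <<'E'
from h import *
print(rel(tool()[0]),tool()[0])
c=snap("wrist","w10");s=snap("side")
w=c["img"][:,120:520,::-1]
b=cv2.resize(s["img"][245:345,300:370,::-1],(0,0),fx=4.8,fy=4.8,interpolation=cv2.INTER_CUBIC)
cv2.imwrite("pics/m10.png",np.hstack([w,b]))
E
```

```text
[0.0133 0.0242] [0.47978273 0.31832726 0.24812946]
```

View pics/m10.png

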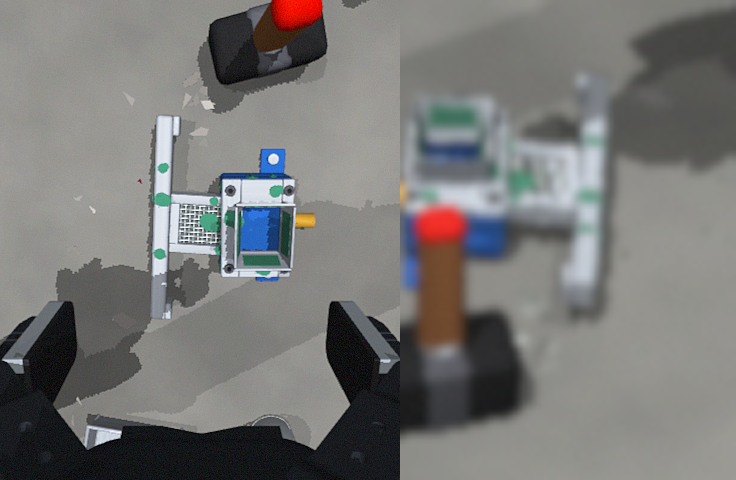

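The wrist view shows the bar from (163,116) to (161,318) in the crop (+120 columns for full image) and the mesh body between crop x=171 and the strainer face at about 221. The mallet stands at the top.

```bash
python3 - <<'E'
from h import *
c=snap("wrist")
r=lambda n,u,v,z:print(n,ray(c,u+120,v,z).round(4),rel(ray(c,u+120,v,z)))
r("bar backL",172,135,.044);r("barback mid",172,222,.044);r("barback R",172,300,.044);r("bar front L",155,120,.044);r("bar front R",152,317,.044);r("bar frontmid",154,222,.044);r("barL end",163,116,.044);r("barR end",161,318,.044)
for z in(.038,.05,.06):r("face",220.5,222,z)
r("body edge L",185,194,.038);r("body edge R",185,251,.038);r("stub",315,220,.014)
r("bench?",0,300,0)
g=c["img"][222].mean(1);print(g[265:350].astype(int).tolist())
E
```

```text
bar backL [0.4461 0.3671 0.044 ] [-0.0101  0.0786]
barback mid [0.4592 0.2966 0.044 ] [-0.0112  0.0069]
barback R [0.4723 0.2259 0.044 ] [-0.0122 -0.0649]
bar front L [0.4308 0.3758 0.044 ] [-0.0234  0.0901]
bar front R [0.4577 0.2059 0.044 ] [-0.0305 -0.0817]
bar frontmid [0.4443 0.2935 0.044 ] [-0.0264  0.0068]
barL end [0.4365 0.3801 0.044 ] [-0.017   0.0932]
barR end [0.4658 0.2065 0.044 ] [-0.0224 -0.0827]
face [0.4999 0.3033 0.038 ] [0.0301 0.0055]
face [0.4988 0.3063 0.05  ] [0.0295 0.0086]
face [0.4978 0.3087 0.06  ] [0.0291 0.0112]
body edge L [0.4654 0.3212 0.038 ] [-0.0002  0.0298]
body edge R [0.475  0.2714 0.038 ] [-0.0006 -0.0209]
stub [0.5868 0.3168 0.014 ] [0.1179 0.0016]
bench? [0.3037 0.1704 0.    ] [-0.1884 -0.0861]
[153, 158, 155, 127, 90, 96, 91, 115, 170, 210, 226, 229, 228, 228, 229, 229, 228, 232, 230, 227, 225, 213, 175, 93, 173, 233, 227, 226, 230, 228, 228, 236, 219, 127, 175, 164, 74, 92, 132, 163, 119, 65, 50, 182, 164, 56, 83, 114, 162, 142, 158, 187, 229, 198, 123, 121, 124, 127, 125, 126, 129, 120, 128, 123, 123, 126, 122, 128, 112, 106, 117, 91, 58, 78, 77, 118, 176, 178, 130, 106, 101, 80, 58, 61, 59]
```

Room measures about 45 mm, so I'm free to grip the bar. The bar's centre is about (0.449, 0.293), slanted 2.4°.

>>> arm_command(commands=[-0.019, -0.035, 0.04, 0, 0, 2.4, 0.5, -0.019, -0.035, 0.08, 0, 0, 2.4, 0.5, -0.019, -0.035, 0.12, 0, 0, 2.4, 0.5, -0.019, -0.035, 0.15, 0, 0, 2.4, 0.5, -0.019, -0.035, 0.15, 0, 0, 2.4, 0.5, -0.019, -0.035, 0.15, 0, 0, 2.4, 0.5])

```text
t: 23.9
eef_pos: [0.45, 0.2948, 0.0993]
tool_rot: [0.0, 0.648, 0.761, -0.0]
contact_force: [-0.1, 0.4, -0.1]
gripper_width: 0.5
grasp_force: 0.0
```

```bash
python3 - <<'E'
from h import *
p,M,o=tool();print(o["gripper_width"]);go([.4494,.2927,.0385],np.radians(9))
c=snap("wrist","w11")
e=(rel(ray(c,320,240,.044)));print(e)
for x in(-.007,.007):
  for y in(-.03,.09):
    q=np.array([.4494,.2927])+x*np.array([.988,.156])+y*np.array([-.156,.988]);print(x,y,proj(c,[*q,.044]).round(1))
for v in(100,150,200):print(v,c["img"][v,250:400:2].mean(1).astype(int).tolist())
E
```

```text
0.5001421905702209
p [0.45   0.2948 0.0993] q7 -0.35 t 23.9 shift [-0.0019 -0.0009  0.0608] turn [array([-0. ,  0. ,  0.2]), array([-1.000e-01, -1.000e-01, -1.798e+02])]
[-0.0211  0.0167]
-0.007 -0.03 [306.3 317.5]
-0.007 0.09 [304.4  68. ]
0.007 -0.03 [333.5 317.6]
0.007 0.09 [336.5  68.1]
100 [163, 165, 166, 164, 164, 164, 162, 167, 164, 166, 165, 165, 164, 165, 164, 166, 166, 164, 163, 166, 166, 166, 164, 164, 162, 156, 149, 127, 102, 114, 201, 225, 240, 240, 239, 239, 240, 243, 244, 244, 243, 240, 226, 200, 187, 237, 239, 236, 234, 191, 131, 140, 137, 140, 139, 141, 137, 139, 143, 159, 158, 159, 159, 163, 170, 152, 155, 158, 158, 160, 159, 161, 161, 159, 157]
150 [165, 164, 163, 163, 162, 166, 163, 163, 169, 166, 166, 170, 166, 170, 165, 172, 166, 163, 164, 166, 171, 167, 135, 100, 107, 104, 106, 105, 102, 154, 202, 232, 241, 240, 241, 240, 242, 244, 245, 244, 243, 235, 212, 136, 141, 138, 135, 136, 138, 140, 136, 139, 137, 158, 155, 156, 157, 158, 154, 153, 155, 159, 158, 160, 158, 160, 162, 160, 159, 158, 164, 157, 161, 159, 161]
200 [166, 169, 170, 164, 167, 166, 167, 171, 165, 165, 167, 169, 170, 167, 166, 168, 170, 168, 167, 169, 168, 165, 171, 97, 104, 104, 105, 104, 94, 183, 217, 240, 239, 240, 240, 241, 244, 246, 244, 244, 238, 221, 161, 135, 138, 142, 144, 143, 139, 141, 137, 140, 153, 159, 163, 162, 161, 162, 161, 158, 159, 159, 153, 157, 157, 156, 155, 161, 153, 167, 89, 98, 96, 99, 98]
```

>>> arm_command(commands=[-0.002, 0.0, 0.03, 0, 0, 0, 0.5, -0.002, 0, 0.05, 0, 0, 0, 0.5, -0.002, 0, 0.058, 0, 0, 0, 0.5, -0.002, 0, 0.0608, 0, 0, 0, 0.5, -0.002, 0, 0.0608, 0, 0, 0, 0.5])

```text
t: 24.45
eef_pos: [0.451, 0.2927, 0.0395]
tool_rot: [0.0, 0.649, 0.761, 0.001]
contact_force: [-0.0, -0.3, 0.3]
gripper_width: 0.505
grasp_force: 0.0
```

>>> arm_command(commands=[0, 0, 0, 0, 0, 0, 0.1, 0, 0, 0, 0, 0, 0, 0, 0, 0, 0, 0, 0, 0, 0, 0, 0, 0, 0, 0, 0, 0, 0, 0, 0, 0, 0, 0, 0, 0, 0, 0, 0, 0, 0, 0], force=90)

```text
t: 25.05
eef_pos: [0.4502, 0.2922, 0.0387]
tool_rot: [-0.0, 0.649, 0.761, 0.0]
contact_force: [-2.3, -0.0, 4.5]
gripper_width: 0.113
grasp_force: 88.4
```

>>> arm_command(commands=[0, -0.003, 0, 0, 0, 0, 0, 0, -0.006, 0, 0, 0, -0.5, 0, 0, -0.009, 0, 0, 0, -1, 0], force=110)

```text
t: 25.35
eef_pos: [0.4449, 0.291, 0.0393]
tool_rot: [0.002, 0.642, 0.766, 0.003]
contact_force: [7.3, 0.5, -1.8]
gripper_width: 0.096
grasp_force: 108.1
```

```bash
python3 - <<'E'
from h import *
c=snap("wrist","w12")
for v in(100,150,200):print(v,c["img"][v,250:400:2].mean(1).astype(int).tolist())
print(tool()[0],get_obs()["contact_force"],get_obs()["gripper_width"])
E
```

```text
100 [164, 163, 164, 167, 165, 166, 165, 163, 164, 164, 164, 166, 165, 166, 161, 168, 164, 168, 172, 100, 106, 107, 107, 106, 105, 108, 98, 160, 196, 219, 234, 242, 241, 242, 241, 242, 241, 243, 245, 246, 247, 246, 246, 247, 241, 228, 211, 162, 205, 233, 238, 236, 238, 233, 223, 187, 129, 142, 138, 139, 137, 140, 139, 138, 139, 137, 161, 160, 162, 160, 161, 158, 153, 183, 190]
150 [168, 163, 166, 169, 164, 169, 168, 170, 167, 165, 168, 167, 167, 173, 169, 167, 169, 170, 175, 102, 110, 107, 108, 106, 108, 109, 99, 164, 200, 221, 236, 242, 242, 240, 242, 243, 242, 244, 247, 247, 247, 247, 246, 245, 235, 218, 191, 126, 146, 141, 137, 141, 139, 143, 141, 141, 136, 141, 142, 161, 162, 156, 157, 158, 161, 154, 157, 160, 159, 156, 152, 156, 161, 155, 157]
200 [167, 169, 170, 170, 166, 167, 166, 164, 171, 169, 168, 167, 170, 168, 168, 170, 172, 176, 143, 105, 112, 109, 108, 110, 107, 109, 100, 174, 202, 224, 240, 241, 241, 244, 251, 236, 228, 234, 243, 252, 248, 247, 246, 241, 228, 212, 139, 144, 143, 142, 142, 143, 141, 139, 144, 141, 140, 137, 157, 160, 159, 158, 158, 159, 160, 161, 158, 161, 158, 160, 157, 161, 159, 161, 159]
[0.44429677 0.29094161 0.03918319] [ 6.56772081 -0.08287487 -1.46591967] 0.09927442630524205
```

>>> arm_command(commands=[0, -0.004, 0, 0, 0, 0, 0, 0, -0.008, 0, 0, 0, 0, 0, 0, -0.012, 0, 0, 0, 0, 0, 0, -0.016, 0, 0, 0, 0, 0, 0, -0.02, 0, 0, 0, 0, 0, 0, -0.02, 0, 0, 0, 0, 0])

```text
t: 26.0
eef_pos: [0.4203, 0.2867, 0.0381]
tool_rot: [-0.0, 0.642, 0.767, -0.001]
contact_force: [0.2, -0.0, -1.7]
gripper_width: 0.096
grasp_force: 108.2
```

```bash
python3 - <<'E'
from h import *
c=snap("wrist","w13");s=snap("side","s13")
for v in(150,200):print(v,c["img"][v,280:400:2].mean(1).astype(int).tolist())
print(rel(tool()[0]),get_obs()["contact_force"],get_obs()["gripper_width"])
E
```

```text
150 [162, 165, 167, 92, 101, 100, 107, 102, 102, 106, 102, 124, 195, 201, 232, 243, 243, 241, 240, 242, 242, 243, 245, 247, 247, 247, 245, 245, 241, 226, 210, 143, 139, 150, 147, 148, 145, 144, 152, 145, 148, 144, 171, 166, 168, 167, 162, 167, 162, 167, 164, 163, 167, 165, 162, 163, 162, 166, 166, 163]
200 [168, 169, 141, 108, 108, 108, 107, 106, 114, 105, 112, 119, 192, 212, 230, 242, 242, 239, 250, 252, 235, 227, 242, 253, 241, 249, 245, 244, 236, 221, 187, 127, 147, 149, 149, 147, 148, 148, 144, 146, 149, 144, 157, 168, 167, 162, 165, 169, 165, 162, 166, 167, 165, 166, 164, 160, 160, 164, 163, 163]
[-0.0502  0.005 ] [ 0.30894516  0.75222176 -1.80706266] 0.09594541925020897
```

>>> arm_command(commands=[0, -0.008, 0, 0, 0, 0, 0, 0, -0.016, 0, 0, 0, 0, 0, 0, -0.024, 0, 0, 0, 0, 0, 0, -0.024, 0.006, 0, 0, 0, 0, 0, -0.024, 0.012, 0, 0, 0, 0, 0, -0.024, 0.017, 0, 0, 0, 0, 0, -0.024, 0.019, 0, 0, 0, 0, 0, -0.024, 0.019, 0, 0, 0, 0])

```text
t: 26.9
eef_pos: [0.3981, 0.2827, 0.0192]
tool_rot: [-0.0, 0.642, 0.767, -0.0]
contact_force: [-0.7, -0.2, -1.3]
gripper_width: 0.098
grasp_force: 108.6
```

>>> arm_command(commands=[0, 0, 0.001, 0, 0, 0, 0, 0, 0, 0.002, 0, 0, 0, 0, 0, 0, 0.002, 0, 0, 0, 0])

```text
t: 27.2
eef_pos: [0.3983, 0.2828, 0.0189]
tool_rot: [-0.0, 0.642, 0.766, 0.0]
contact_force: [-4.6, -3.3, 22.9]
gripper_width: 0.097
grasp_force: 112.8
```

>>> arm_command(commands=[0, 0, -0.001, 0, 0, 0, 0, 0, 0, -0.002, 0, 0, 0, 0.2, 0, 0, -0.002, 0, 0, 0, 0.4, 0, 0, -0.002, 0, 0, 0, 0.5, 0, 0, -0.002, 0, 0, 0, 0.5, 0, 0, -0.02, 0, 0, 0, 0.5, 0, 0, -0.06, 0, 0, 0, 1])

```text
t: 27.9
eef_pos: [0.3963, 0.2815, 0.0759]
tool_rot: [-0.0, 0.642, 0.767, -0.003]
contact_force: [0.4, 1.7, -0.8]
gripper_width: 0.651
grasp_force: 0.0
```

>>> arm_command(commands=[0, 0.04, -0.05, 0, 0, 0, 1, 0, 0.05, -0.1, 0, 0, 0, 1, 0, 0.05, -0.15, 0, 0, 0, 1, 0, 0.05, -0.15, 0, 0, 0, 1, 0, 0.05, -0.15, 0, 0, 0, 1])

```text
t: 28.4
eef_pos: [0.4485, 0.2925, 0.2297]
tool_rot: [0.0, 0.642, 0.767, 0.002]
contact_force: [-0.2, 0.5, -0.1]
gripper_width: 0.996
grasp_force: 0.0
```

```bash
python3 - <<'E'
from h import *
print(tool()[0],tool()[2]["tool_rot"])
c=snap("wrist","w14")
np.save("w14.npy",{k:c[k] for k in c},allow_pickle=True)
im=c["img"];m=((im.min(2)>175)).astype(np.uint8)
n,l,st,ce=cv2.connectedComponentsWithStats(cv2.morphologyEx(m,cv2.MORPH_CLOSE,np.ones((7,7))))
for i in range(1,n):
    if st[i,4]>400:print(st[i],ce[i].round())
s=snap("scene","d14")
w=im[:,:,::-1]
p=cv2.resize(s["img"][310:390,350:460,::-1],(0,0),fx=2.9,fy=2.9,interpolation=cv2.INTER_CUBIC)
w=cv2.resize(w,(480,360));o=np.zeros((360,800,3),np.uint8);o[:,:480]=w;o[:p.shape[0],480:480+p.shape[1]]=p[:360,:320];cv2.imwrite("pics/m14.png",o)
E
```

```text
[0.44846213 0.29251742 0.22965214] [1.58333507e-04 6.42149065e-01 7.66575852e-01 2.45276956e-03]
[ 240   92  102  186 6248] [286. 192.]
[ 387  156   84  108 2859] [422. 197.]
```

View pics/m14.png

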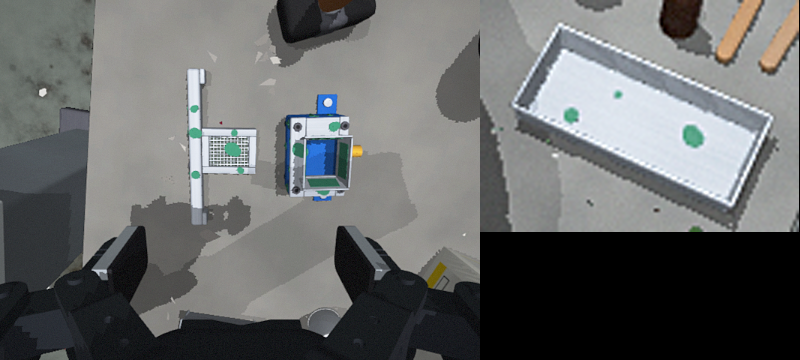

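The picture shows the frame flat on the bench: bar (188–202, 69–223) and body (203–256, 128–174) in the 480-wide view, clear of the strainer. The pan is intact in the scene inset.

```bash
python3 - <<'E'
from h import *
c=np.load("w14.npy",allow_pickle=True).item();im=c["img"]
k=4/3
m=((im.min(2)>150)|((im[:,:,1].astype(int)-im[:,:,0]>30)&(im[:,:,2]>60))).astype(np.uint8);m[:,:235]=0;m[:,345:]=0;m[:85]=0;m[305:]=0
# bar edges
E=[(np.where(m[v,240:285])[0].min()+240,v) for v in list(range(120,160,4))+list(range(240,275,4))]
W=np.array([ray(c,u,v,.022)[:2] for u,v in E]);f=cv2.fitLine(np.float32(W),cv2.DIST_HUBER,0,.001,.001).ravel()
d=f[:2]*np.sign(f[1]);yaw=np.degrees(np.arctan2(d[1],d[0]));print("bar yaw",yaw-90)
n=np.array([d[1],-d[0]]) # frame +x
front=f[2:4]
# ends & body sides
yl=ray(c,261,92,.022)[:2];yr=ray(c,265,298,.022)[:2];bl=ray(c,310,171,.016)[:2];br=ray(c,310,232,.016)[:2];be=ray(c,342,202,.016)[:2]
print("along y: ends",[(q-front)@d for q in(yl,yr)],"body",[(q-front)@d for q in(bl,br)],"body end from front",(be-front)@n)
mid=(((bl+br)/2-front)@d)
print("body centre",front+d*mid+n*.045,"grip pt",front+d*mid+n*.028)
g=front+d*mid+n*.028
go([*g,.08],np.radians(yaw))
s=snap("scene")
P=np.array([ray(s,*q,.027)[:2] for q in((379.3,318.6),(451,350.3),(437.2,380),(362.1,345.5))]);print(P.round(3).tolist(),P.mean(0))
w=P[0]-P[1];v=P[3]-P[2];print(np.linalg.norm(w),np.linalg.norm(v),np.linalg.norm(P[0]-P[3]),np.degrees([np.arctan2(w[1],w[0]),np.arctan2(v[1],v[0])]))
E
```

```text
bar yaw 5.786392
along y: ends [np.float64(0.08411507776893662), np.float64(-0.09127405293897375)] body [np.float64(0.024440346430123702), np.float64(-0.028601171934614478)] body end from front 0.08343452349848252
body centre [0.42932513 0.28628906] grip pt [0.41241175 0.28457512]
p [0.4462 0.2913 0.2262] q7 -0.41 t 28.5 shift [-0.0006 -0.0342  0.1462] turn [array([ -0.1,  -0. , -85.7]), array([-0. ,  0.1, 94.3])]
[[0.52, 0.051], [0.517, -0.161], [0.414, -0.159], [0.416, 0.055]] [ 0.46652781 -0.05355244]
0.2111399614987064 0.21388163811923078 0.10454637748368081 [89.03429636 89.40488157]
```

```bash
python3 - <<'E'
from h import *
c=np.load("w14.npy",allow_pickle=True).item();im=c["img"]
for v in(110,130,155,215,245,260):print(v,im[v,240:300].mean(1).astype(int).tolist())
print(im[202,325:360].mean(1).astype(int).tolist());print(im[155:250,330].mean(1).astype(int).tolist())
E
```

```text
110 [155, 153, 152, 152, 153, 153, 150, 150, 156, 139, 166, 209, 230, 231, 230, 231, 229, 231, 235, 236, 236, 233, 235, 228, 210, 176, 151, 186, 212, 212, 217, 209, 155, 84, 89, 123, 137, 133, 135, 131, 134, 142, 152, 154, 151, 155, 155, 151, 156, 155, 155, 150, 152, 152, 152, 155, 152, 155, 155, 156]
130 [152, 150, 152, 150, 151, 149, 151, 157, 126, 72, 150, 195, 222, 230, 231, 231, 228, 230, 230, 236, 235, 235, 234, 231, 219, 199, 156, 98, 78, 106, 130, 135, 130, 134, 134, 130, 142, 153, 156, 152, 151, 150, 156, 155, 156, 154, 154, 156, 156, 156, 159, 156, 156, 158, 158, 157, 154, 154, 156, 157]
155 [154, 156, 153, 154, 154, 158, 156, 154, 157, 161, 116, 158, 211, 227, 231, 232, 231, 230, 232, 234, 235, 238, 236, 233, 230, 211, 181, 118, 77, 88, 122, 137, 138, 139, 139, 136, 131, 135, 147, 157, 157, 157, 158, 156, 158, 155, 155, 157, 158, 155, 156, 151, 157, 155, 157, 157, 155, 162, 156, 157]
215 [158, 152, 153, 154, 152, 154, 150, 153, 155, 150, 158, 124, 87, 161, 212, 232, 234, 229, 232, 232, 233, 235, 235, 235, 232, 228, 217, 189, 122, 125, 221, 235, 231, 230, 234, 231, 233, 231
[... 655 characters left out ...]
5, 150, 151, 152, 149, 150, 154, 152, 152, 151, 151]
[182, 161, 96, 116, 115, 137, 100, 173, 234, 230, 231, 233, 233, 232, 234, 229, 170, 126, 131, 134, 135, 148, 154, 153, 153, 152, 154, 151, 149, 150, 149, 149, 147, 150, 152]
[154, 152, 151, 150, 147, 147, 149, 151, 150, 149, 151, 153, 153, 153, 151, 129, 87, 153, 237, 235, 230, 227, 226, 222, 220, 218, 182, 115, 168, 188, 213, 197, 204, 252, 213, 187, 155, 178, 117, 122, 142, 228, 255, 209, 221, 201, 150, 137, 137, 129, 136, 146, 127, 182, 194, 186, 107, 126, 129, 138, 157, 132, 172, 222, 248, 111, 122, 94, 163, 225, 214, 208, 213, 211, 202, 193, 165, 55, 112, 156, 155, 150, 152, 151, 153, 151, 154, 151, 158, 154, 150, 156, 152, 149, 152]
```

```bash
python3 - <<'E'
from h import *
c=np.load("w14.npy",allow_pickle=True).item()
a=ray(c,258.2,130,.022)[:2];b=ray(c,261.2,260,.022)[:2];d=(a-b)/np.linalg.norm(a-b);yaw=np.degrees(np.arctan2(d[1],d[0]))
n=np.array([d[1],-d[0]]);r=lambda u,v,z:(ray(c,u,v,z)[:2]-b)
mid=(r(330,172,.016)+r(330,231.5,.016))/2@d
print("yaw",yaw,"body w",r(330,172,.016)@d-r(330,231.5,.016)@d,"end",r(341,202,.016)@n,"(69)","barends",r(261,92,.022)@d,r(264,297,.022)@d,"mid",mid)
e=r(341,202,.016)@n-.031-.017
g=b+mid*d+n*((e+.021)/2);print("grip",g,e)
go([*g,.08],np.radians(yaw))
E
```

```text
yaw 99.12296888095734 body w 0.051870382312455166 end 0.06862775818364336 (69) barends 0.13961048966800452 -0.03509942472392283 mid 0.051059013614600204
grip [0.41936622 0.28411152] 0.02062775818364336
p [0.4459 0.291  0.2256] q7 -0.41 t 28.55 shift [-0.0019 -0.0269  0.1457] turn [array([ -0.2,  -0.1, -89. ]), array([-0.1,  0.2, 91. ])]
```

>>> arm_command(commands=[0, -0.01, 0.02, 0, 0, -8.5, 1, 0, -0.02, 0.04, 0, 0, -17, 1, -0.002, -0.027, 0.06, 0, 0, -25.5, 1, -0.002, -0.027, 0.08, 0, 0, -34, 1, -0.002, -0.027, 0.1, 0, 0, -42.5, 1, -0.002, -0.027, 0.12, 0, 0, -51, 1, -0.002, -0.027, 0.12, 0, 0, -59.5, 1, -0.002, -0.027, 0.12, 0, 0, -68, 1])

```text
t: 29.35
eef_pos: [0.4189, 0.2834, 0.1046]
tool_rot: [-0.002, 0.1, 0.995, -0.002]
contact_force: [-0.1, 0.4, -0.0]
gripper_width: 0.998
grasp_force: 0.0
```

>>> arm_command(commands=[0, 0, 0, 0, 0, -8, 1, 0, 0, 0, 0, 0, -16, 1, 0, 0, 0, 0, 0, -21, 1, 0, 0, 0, 0, 0, -21, 1, 0, 0, 0, 0, 0, -21, 1])

```text
t: 29.85
eef_pos: [0.42, 0.2842, 0.1062]
tool_rot: [-0.001, -0.078, 0.997, -0.001]
contact_force: [0.3, -0.1, 0.1]
gripper_width: 1.003
grasp_force: 0.0
```

```bash
python3 - <<'E'
from h import *
go([.4194,.2841,.003],np.radians(99.1))
c=snap("wrist","w15")
g=np.array([.4194,.2841]);n=np.array([.987,.159]);d=np.array([-.159,.987])
for nm,x,y,z in(("bodyL",.03,.026,.016),("bodyR",.03,-.026,.016),("end",.048,0,.016),("barback",-.0135,.06,.022)):
  print(nm,proj(c,[*(g+n*x+d*y),z]).round(1))
print(c["pose"][:3,3])
E
```

```text
p [0.42   0.2842 0.1062] q7 1.01 t 29.85 shift [4.000e-04 1.000e-04 1.032e-01] turn [array([-0.1, -0.1, -0.1]), array([-2.000e-01,  1.000e-01,  1.799e+02])]
bodyL [365.4 287.2]
bodyR [277.6 287.4]
end [321.6 314.9]
barback [430.3 218. ]
[0.3512884  0.27350287 0.24817508]
```

```bash
python3 - <<'E'
from h import *
c=snap("wrist");im=c["img"].mean(2).astype(int)
print(im[287,255:400:1].tolist());print(im[190:250:1,430].tolist());print(im[295:330,290].tolist())
E
```

```text
[151, 136, 140, 137, 150, 157, 148, 143, 140, 145, 141, 140, 142, 141, 144, 146, 148, 118, 69, 82, 85, 83, 95, 116, 114, 114, 114, 126, 129, 127, 131, 125, 129, 128, 129, 131, 116, 93, 83, 223, 221, 114, 94, 99, 101, 148, 244, 210, 104, 117, 119, 98, 218, 235, 147, 116, 118, 108, 130, 242, 213, 98, 119, 120, 92, 191, 219, 150, 108, 115, 102, 111, 239, 211, 101, 112, 111, 90, 177, 240, 180, 99, 115, 99, 84, 222, 209, 105, 114, 85, 25, 151, 250, 194, 17, 41, 138, 216, 234, 229, 230, 233, 234, 236, 237, 238, 238, 244, 242, 175, 121, 142, 140, 140, 141, 141, 140, 144, 136, 140, 138, 140, 140, 140, 140, 143, 139, 141, 141, 139, 143, 154, 161, 161, 159, 161, 161, 160, 158, 161, 146, 137, 134, 136, 133]
[117, 168, 198, 211, 226, 236, 242, 240, 241, 238, 238, 239, 238, 239, 241, 243, 242, 242, 242, 241, 239, 236, 221, 204, 166, 122, 141, 150, 167, 163, 162, 164, 162, 166, 163, 165, 162, 167, 161, 163, 166, 161, 168, 162, 166, 168, 162, 163, 165, 165, 164, 165, 162, 159, 162, 165, 164, 163, 165, 166]
[177, 179, 188, 194, 195, 199, 200, 200, 201, 202, 199, 204, 204, 212, 211, 205, 213, 203, 147, 137, 138, 140, 143, 141, 142, 141, 141, 138, 142, 138, 138, 142, 141, 139, 142]
```

>>> arm_command(commands=[-0.001, 0, 0.04, 0, 0, 0, 0.85, -0.001, 0, 0.08, 0, 0, 0, 0.85, -0.001, 0, 0.096, 0, 0, 0, 0.85, -0.001, 0, 0.1, 0, 0, 0, 0.85, -0.001, 0, 0.1, 0, 0, 0, 0.85])

```text
t: 30.45
eef_pos: [0.4217, 0.285, 0.0072]
tool_rot: [-0.0, -0.079, 0.997, -0.0]
contact_force: [0.1, -0.5, -0.7]
gripper_width: 0.855
grasp_force: 0.0
```

>>> arm_command(commands=[0, 0, 0.002, 0, 0, 0, 0.85, 0, 0, 0.004, 0, 0, 0, 0.85, 0, 0, 0.004, 0, 0, 0, 0.85])

```text
t: 30.75
eef_pos: [0.4224, 0.2854, 0.0042]
tool_rot: [0.001, -0.079, 0.997, 0.0]
contact_force: [0.3, -0.3, -0.1]
gripper_width: 0.849
grasp_force: 0.0
```

>>> arm_command(commands=[0.003, 0, 0.002, 0, 0, 0, 0.85, 0.003, 0, 0.003, 0, 0, 0, 0.85])

```text
t: 30.95
eef_pos: [0.4186, 0.2846, 0.0006]
tool_rot: [-0.0, -0.079, 0.997, 0.0]
contact_force: [0.0, -1.0, -1.2]
gripper_width: 0.852
grasp_force: 0.0
```

>>> arm_command(commands=[0, 0, 0, 0, 0, 0, 0.5, 0, 0, 0, 0, 0, 0, 0, 0, 0, 0, 0, 0, 0, 0, 0, 0, 0, 0, 0, 0, 0, 0, 0, 0, 0, 0, 0, 0], force=80)

```text
t: 31.45
eef_pos: [0.419, 0.2846, 0.001]
tool_rot: [-0.0, -0.079, 0.997, 0.0]
contact_force: [-1.4, -0.6, 7.3]
gripper_width: 0.585
grasp_force: 83.7
```

>>> arm_command(commands=[0, 0, -0.01, 0, 0, 0, 0, 0, 0, -0.03, 0, 0, 0, 0, 0, 0, -0.06, 0, 0, 0, 0, 0, 0, -0.1, 0, 0, 0, 0, 0, 0, -0.13, 0, 0, 0, 0, 0, 0, -0.13, 0, 0, 0, 0])

```text
t: 32.05
eef_pos: [0.4213, 0.2863, 0.1349]
tool_rot: [0.003, -0.079, 0.997, 0.002]
contact_force: [0.1, -0.1, -1.0]
gripper_width: 0.586
grasp_force: 83.7
```

>>> arm_command(commands=[0.001, -0.03, 0, 0, 0, 1, 0, 0.003, -0.07, 0, 0, 0, 2, 0, 0.006, -0.12, 0, 0, 0, 4, 0, 0.008, -0.17, 0, 0, 0, 5, 0, 0.01, -0.22, 0, 0, 0, 7, 0, 0.013, -0.27, 0, 0, 0, 8, 0, 0.015, -0.31, 0, 0, 0, 9.9, 0, 0.016, -0.34, 0, 0, 0, 9.9, 0])

```text
t: 32.85
eef_pos: [0.4559, -0.0568, 0.1299]
tool_rot: [-0.001, 0.009, 1.0, -0.0]
contact_force: [0.1, 0.8, -2.3]
gripper_width: 0.587
grasp_force: 83.7
```

```bash
python3 - <<'E'
from h import *
c=snap("wrist","w16");s=snap("scene","d16")
print(tool()[0],tool()[2]["contact_force"],tool()[2]["gripper_width"]);go([.456,-.0535,.1],np.radians(89.2))
o=np.zeros((480,800,3),np.uint8);o[:,:480]=cv2.resize(c["img"][:,:,::-1],(480,480*480//640))[:0].shape and 0
w=cv2.resize(c["img"][:,:,::-1],(480,360));o[:360,:480]=w
p=cv2.resize(s["img"][270:390,350:460,::-1],(320,349),interpolation=cv2.INTER_CUBIC);o[:349,480:]=p
cv2.imwrite("pics/m16.png",o[:360])
# pan rim corners predicted in wrist
for x in(-.0515,.0515):
  for y in(-.1065,.1065):print(x,y,proj(c,[.4665+x,-.0535+y,.029]).round())
E
```

```text
[ 0.45631304 -0.05840183  0.1300362 ] [ 0.1165317   0.38900625 -1.44432414] 0.5860144448196027
p [ 0.4563 -0.0584  0.13  ] q7 1.62 t 32.95 shift [0.0004 0.005  0.03  ] turn [array([-0.1, -0. , -0.4]), array([-1.000e-01,  2.000e-01,  1.796e+02])]
-0.0515 -0.1065 [140. 169.]
-0.0515 0.1065 [513. 162.]
0.0515 -0.1065 [162. 331.]
0.0515 0.1065 [496. 325.]
```

View pics/m16.png

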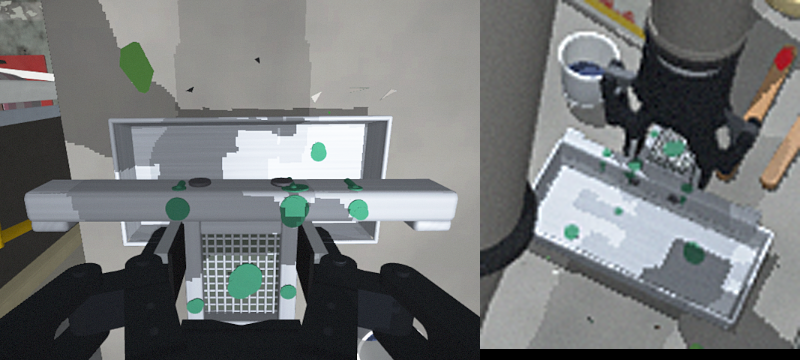

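The view shows the frame held level over the pan, rim corners at about (144,156), (521,156), (163,324), (504,323) in full pixels. The cup and bottle are undisturbed.

```bash
python3 - <<'E'
from h import *
c=snap("wrist");im=c["img"].astype(int).mean(2)
p=tool()[0];print(p)
print("col180",im[140:180,240].astype(int).tolist());print("col far",im[305:340,180].astype(int).tolist());print("far2",im[305:340,480].astype(int).tolist())
print("rowL",im[215,130:190].astype(int).tolist());print("rowL",im[170,130:190].astype(int).tolist());print("rowR",im[170,480:540].astype(int).tolist())
for z in(.026,.029):
  P=np.array([ray(c,*q,z)[:2] for q in((144,156),(521,156),(163,324),(504,323))]);print(P.round(4).tolist(),P.mean(0))
# bar ends in hand
for q in((34,270),(609,270)):print(ray(c,*q,p[2]+.02))
E
```

```text
[ 0.45621889 -0.05583584  0.12989027]
col180 [151, 151, 141, 124, 113, 84, 81, 87, 83, 83, 82, 87, 86, 84, 82, 83, 100, 128, 134, 138, 131, 123, 105, 77, 80, 76, 80, 107, 138, 134, 127, 128, 129, 127, 129, 129, 131, 129, 124, 126]
col far [150, 150, 150, 153, 155, 156, 146, 123, 109, 122, 119, 124, 123, 126, 137, 123, 102, 157, 215, 234, 243, 232, 187, 153, 163, 161, 165, 163, 165, 167, 167, 166, 164, 167, 172]
far2 [120, 125, 132, 133, 132, 132, 130, 129, 136, 135, 138, 130, 116, 129, 194, 233, 249, 246, 216, 160, 167, 168, 167, 165, 167, 170, 170, 169, 170, 170, 172, 168, 171, 172, 171]
rowL [166, 167, 165, 163, 167, 166, 163, 163, 164, 165, 166, 163, 165, 163, 161, 165, 165, 162, 162, 168, 166, 165, 170, 155, 147, 159, 165, 157, 141, 124, 93, 90, 102, 102, 100, 101, 100, 102, 107, 102, 101, 102, 102, 99, 102, 101, 102, 102, 103, 102, 97, 93, 139, 165, 157, 155, 156, 157, 157, 154]
rowL [107, 112, 108, 109, 109, 107, 108, 106, 108, 108, 110, 106, 106, 109, 110, 108, 104, 96, 130, 159, 163, 162, 151, 130, 99, 99, 106, 103, 103, 105, 100, 101, 105, 105, 103, 100, 103, 102, 104, 100, 104, 102, 101, 97, 94, 98, 89, 105, 127, 129, 129, 131, 128, 127, 128, 133, 142, 142, 142, 140]
rowR [251, 251, 250, 251, 251, 251, 252, 255, 236, 145, 156, 162, 136, 98, 96, 97, 96, 100, 95, 92, 95, 98, 97, 94, 102, 96, 100, 98, 98, 98, 99, 100, 96, 93, 93, 92, 89, 80, 122, 171, 208, 243, 250, 245, 204, 161, 164, 165, 166, 166, 166, 169, 168, 168, 166, 167, 168, 167, 170, 164]
[[0.4081, -0.1596], [0.4128, 0.0571], [0.5151, -0.162], [0.519, 0.0576]] [ 0.46375514 -0.05173779]
[[0.4078, -0.1584], [0.4125, 0.0557], [0.5136, -0.1607], [0.5174, 0.0562]] [ 0.46281289 -0.05179934]
[ 0.43113356 -0.14647871  0.14989027]
[0.43484881 0.03044694 0.14989027]
```

>>> arm_command(commands=[0.001, 0.004, 0.03, 0, 0, 0, 0, 0.001, 0.004, 0.06, 0, 0, 0, 0, 0.001, 0.004, 0.08, 0, 0, 0, 0, 0.001, 0.004, 0.08, 0, 0, 0, 0, 0.001, 0.004, 0.08, 0, 0, 0, 0])

```text
t: 33.5
eef_pos: [0.4557, -0.0488, 0.0504]
tool_rot: [-0.001, 0.006, 1.0, 0.0]
contact_force: [-0.1, 1.0, -2.1]
gripper_width: 0.589
grasp_force: 83.7
```

```bash
python3 - <<'E'
from h import *
c=snap("wrist","w17");im=c["img"].astype(int).mean(2);p=tool()[0];print(p)
# expected frame/pan points now
yawv=np.array([-.0157,.9999])
for n,x,y,z in(("bar front bottom L",-.0285,-.09,-.001),("barfrontR",-.0285,.09,-.001)):print(n,proj(c,[p[0]+x,p[1]+y,p[2]+z]).round())
for z in(.026,):
  for q in((-.0515,-.1065),(-.0515,.1065)):print("rim near inner",proj(c,[.4645+q[0],-.0525+q[1],z]).round())
for u in(110,160,320,480):print(u,im[90:260:2,u].astype(int).tolist())
E
```

```text
[ 0.45646706 -0.04896885  0.05107721]
bar front bottom L [ 64. 241.]
barfrontR [577. 234.]
rim near inner [ 42. 188.]
rim near inner [580. 181.]
110 [80, 84, 81, 81, 82, 81, 82, 81, 82, 80, 80, 81, 84, 84, 82, 79, 77, 104, 111, 109, 108, 105, 107, 108, 108, 107, 106, 105, 106, 107, 109, 107, 108, 111, 110, 107, 108, 108, 110, 109, 108, 108, 107, 108, 150, 164, 165, 153, 104, 77, 130, 129, 165, 162, 164, 165, 162, 155, 156, 156, 164, 166, 164, 165, 163, 159, 162, 162, 159, 160, 162, 163, 159, 158, 151, 102, 101, 104, 106, 106, 106, 109, 113, 136, 154]
160 [108, 107, 111, 103, 105, 112, 108, 106, 107, 109, 102, 105, 110, 106, 107, 107, 104, 107, 105, 102, 106, 106, 104, 106, 107, 109, 107, 107, 108, 106, 108, 104, 104, 105, 108, 110, 108, 105, 104, 106, 103, 107, 104, 115, 156, 167, 156, 149, 99, 74, 141, 143, 161, 161, 161, 164, 162, 155, 155, 156, 165, 161, 162, 162, 166, 165, 164, 167, 161, 160, 162, 160, 162, 161, 151, 97, 102, 107, 110, 107, 107, 108, 114, 138, 156]
320 [154, 148, 147, 151, 148, 145, 148, 149, 148, 149, 151, 150, 152, 149, 149, 149, 151, 148, 149, 151, 151, 148, 148, 152, 150, 152, 152, 153, 150, 149, 154, 152, 153, 156, 84, 89, 91, 89, 91, 90, 89, 88, 84, 137, 200, 230, 227, 200, 102, 126, 136, 130, 134, 133, 132, 140, 131, 135, 134, 134, 136, 131, 134, 137, 137, 134, 131, 133, 134, 136, 133, 133, 134, 135, 129, 95, 96, 97, 97, 103, 94, 98, 115, 156, 150]
480 [171, 173, 172, 170, 169, 171, 174, 170, 174, 172, 169, 169, 173, 172, 164, 171, 171, 172, 173, 169, 169, 170, 169, 171, 173, 170, 169, 166, 171, 174, 175, 172, 173, 175, 164, 107, 112, 110, 109, 109, 110, 112, 108, 201, 234, 251, 235, 170, 106, 232, 244, 253, 255, 146, 163, 165, 164, 157, 151, 153, 158, 159, 152, 211, 248, 248, 249, 238, 238, 243, 248, 247, 247, 247, 248, 91, 92, 93, 96, 70, 50, 98, 119, 152, 187]
```

>>> arm_command(commands=[0.002, -0.001, 0.01, 0, 0, 0, 0, 0.002, -0.001, 0.02, 0, 0, 0, 0, 0.002, -0.001, 0.03, 0, 0, 0, 0, 0.002, -0.001, 0.037, 0, 0, 0, 0, 0.002, -0.001, 0.041, 0, 0, 0, 0, 0.002, -0.001, 0.043, 0, 0, 0, 0, 0.002, -0.001, 0.043, 0, 0, 0, 0])

```text
t: 34.25
eef_pos: [0.4539, -0.0506, 0.0072]
tool_rot: [-0.0, 0.007, 1.0, -0.0]
contact_force: [-0.1, 0.1, -1.6]
gripper_width: 0.583
grasp_force: 83.9
```

>>> arm_command(commands=[0, 0, 0.001, 0, 0, 0, 0, 0, 0, 0.002, 0, 0, 0, 0])

```text
t: 34.45
eef_pos: [0.4543, -0.0506, 0.0057]
tool_rot: [0.0, 0.007, 1.0, 0.0]
contact_force: [-0.7, -0.5, -1.7]
gripper_width: 0.58
grasp_force: 83.9
```

>>> arm_command(commands=[0, 0, 0.001, 0, 0, 0, 0, 0, 0, 0.002, 0, 0, 0, 0, 0, 0, 0.002, 0, 0, 0, 0])

```text
t: 34.75
eef_pos: [0.4542, -0.0506, 0.004]
tool_rot: [0.0, 0.007, 1.0, 0.0]
contact_force: [-2.2, 0.3, 6.5]
gripper_width: 0.583
grasp_force: 84.8
```

>>> arm_command(commands=[0, 0, -0.0005, 0, 0, 0, 0.62, 0, 0, -0.0005, 0, 0, 0, 0.7, 0, 0, 0, 0, 0, 0, 0.85, 0, 0, 0, 0, 0, 0, 0.85, 0, 0, -0.01, 0, 0, 0, 0.85, 0, 0, -0.04, 0, 0, 0, 0.85, 0, 0, -0.09, 0, 0, 0, 0.85, 0, 0, -0.13, 0, 0, 0, 0.85])

```text
t: 35.55
eef_pos: [0.4539, -0.0508, 0.1359]
tool_rot: [0.0, 0.007, 1.0, -0.0]
contact_force: [1.1, 0.9, -0.7]
gripper_width: 0.852
grasp_force: 0.0
```

>>> arm_command(commands=[0, 0, -0.04, 0, 0, 0, 0.85, 0, 0, -0.08, 0, 0, 0, 0.85, 0, 0, -0.08, 0, 0, 0, 0.85, 0, 0, -0.08, 0, 0, 0, 0.85])

```text
t: 35.95
eef_pos: [0.4543, -0.0505, 0.2146]
tool_rot: [0.001, 0.007, 1.0, 0.0]
contact_force: [-0.4, 0.2, -0.5]
gripper_width: 0.852
grasp_force: 0.0
```

```bash
python3 - <<'E'
from h import *
c=snap("wrist","w18");im=c["img"].astype(int).mean(2);p=tool()[0];print(p,get_obs()["contact_force"])
P=[.4645,-.0525]
for n,x,y,z in(("rim N",-.0515,0.05,.026),("rim F",.0515,.05,.026),("rimL",0.01,-.1065,.026),("rimR",0.01,.1065,.026),("bar front top L",-.038,-.07,.025),("bar back top",-.024,.07,.025),("barL end",-.031,-.09,.025),("barR end",-.031,.09,.025),("body end",.038,0,.019)):print(n,proj(c,[P[0]+x,P[1]+y,z]).round())
u=int(proj(c,[P[0],P[1]+.05,.02])[0]);print(u,im[90:300:2,u].astype(int).tolist())
u=int(proj(c,[P[0],P[1]-.05,.02])[0]);print(u,im[90:300:2,u].astype(int).tolist())
v=int(proj(c,[P[0]-.031,P[1],.025])[1]);print(v,im[v,150:500:3].astype(int).tolist())
u=int(proj(c,[P[0],P[1],.02])[0]);print(u,im[150:300:2,u-25].astype(int).tolist())
E
```

```text
[ 0.45346851 -0.05055608  0.21337301] [-0.07431898  0.34843652 -0.42845824]
rim N [383. 150.]
rim F [380. 275.]
rimL [188. 229.]
rimR [451. 226.]
bar front top L [229. 169.]
bar back top [407. 185.]
barL end [204. 179.]
barR end [433. 175.]
body end [320. 257.]
380 [161, 163, 166, 161, 161, 160, 161, 164, 166, 161, 162, 162, 161, 164, 164, 161, 164, 161, 160, 160, 161, 163, 164, 164, 96, 102, 106, 97, 144, 246, 199, 99, 124, 238, 248, 241, 154, 42, 77, 164, 227, 213, 136, 137, 137, 129, 224, 180, 237, 230, 245, 245, 244, 245, 245, 243, 245, 246, 244, 244, 243, 243, 244, 242, 242, 242, 242, 244, 242, 246, 241, 240, 241, 244, 241, 242, 241, 240, 239, 241, 238, 241, 238, 244, 184, 124, 122, 114, 113, 117, 130, 116, 178, 251, 150, 168, 167, 172, 170, 170, 170, 166, 167, 170, 167]
257 [134, 136, 136, 138, 136, 137, 137, 137, 138, 137, 138, 137, 138, 135, 139, 107, 136, 136, 120, 71, 72, 75, 79, 80, 79, 80, 81, 81, 82, 125, 116, 69, 81, 165, 116, 120, 124, 115, 82, 103, 120, 119, 226, 220, 217, 213, 207, 164, 220, 213, 214, 208, 213, 212, 214, 216, 212, 209, 216, 209, 211, 217, 126, 111, 1
[... 450 characters left out ...]
220, 220, 218, 219, 221, 222, 222, 220, 220, 231, 240, 239, 240, 145, 137, 138, 139, 137, 231, 238, 237, 238, 237, 236, 241, 127, 137, 140, 220, 238, 238, 239, 239, 239, 239, 238, 239, 239, 238, 240, 240, 239, 239, 234, 241, 220, 130, 87, 90, 94, 90, 73, 243, 166, 159, 163, 163, 158, 157, 156, 156, 159, 160, 156, 157, 157]
318 [111, 71, 60, 188, 189, 178, 124, 69, 62, 109, 119, 140, 109, 104, 114, 181, 220, 160, 223, 213, 210, 208, 211, 210, 207, 212, 208, 207, 209, 208, 203, 204, 206, 205, 205, 204, 202, 202, 207, 205, 204, 191, 133, 113, 116, 108, 154, 200, 203, 202, 199, 199, 195, 194, 209, 100, 105, 104, 110, 108, 102, 102, 118, 213, 183, 136, 137, 138, 138, 136, 136, 138, 136, 140, 142]
```

```bash
python3 -c "
from station import *
print(hand_in())"
```

```text
the job is handed in; nothing more can be done
None
```

I handed the job in at about 36 s. The frame was tapped loose left and right to about 45 mm of room, drawn out, laid on the bench, regripped and laid in the soaking pan. The mallet is back on the bench. The final placing is confirmed only by camera pixel numbers and the touchdown height, because all ten picture views were used.

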